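# Lay out the decanting station around the decanter

## Robot

A 6-joint arm with a two-finger parallel gripper is mounted at the origin on the work surface. World frame = base frame: x ahead of the robot, y to its left, z up, the work surface at z = 0. Lengths are in mm, angles in degrees, forces in N, time in s.
With the tool pointing down it reaches from about 300 to 850 mm from the base axis. Payload 4.2 kg.
Tool frame: the origin (TCP) lies between the finger pads; the fingertips stand 14 mm ahead of it and the grasp point (between the pads) lies 5 mm behind it; z points along the fingers, y is the line along which they close (so a half turn about z gives the same grasp; the last joint's range is limited). The gripper opens to 91 mm and grips with 3 to 60 N. Pads are 32 mm wide; open, the fingers measure 118 mm over their backs; the gripper's body (76 mm by 178 mm) begins 60 mm behind the grasp point.
Start: joints at [70.015, 18.312, 89.639, -0, 72.044, -1.146], TCP at [185.674, 544.212, 227.976] pointing down, gripper open.
Joint ranges: [-177.97, 177.97], [-48.28, 115.42], [12.27, 149.76], [-77.06, 257.06], [2.81, 150.46], [-146.56, 146.56]. Speed limits (degrees/s): [147.25, 147.25, 180, 180, 180, 180].

## Interface

Orientations are given as [roll, pitch, yaw] about the fixed x, y, z axes, in that order (R = Rz(yaw) Ry(pitch) Rx(roll)).
In Python, from workcell import * gives the robot as it stands. The module is installed in compiled form; this text tells all that it offers.
- The arm moves only by the tool send_rows, never from a script. Its argument "deltas" is a list of rows, each a list of 2 entries, a list of its own where there are three numbers: the shift along the tool's x, y, z normalised to -1 to 1, where 1 is 0.5 m, then the turn, a rotation vector about the tool's x, y, z normalised to -1 to 1, where 1 is 0.5 rad. A call has 1 to 10 rows; each row shifts and turns the commanded pose from where the row before left it, along the tool's axes as they then stand; what a row does not reach is not made up. A row lasts 1/10 s, in which the tool goes at most 50 mm and 8.59 degrees, less where a joint would pass 70% of its speed; a pose out of reach is approached as far as the arm can. A call with a number of a shift or a turn outside -1 to 1 is refused whole. A call with a gripper value outside its range is refused whole. "grip" is the closure, from 0 (fully open) to 1 (shut), set as the call begins (left out, the last holds). The fingers move at their own pace and stop on an object; "grip_force" is the grip in N (left out, the last holds). Time passes only in rows, so rows that do not move let the fingers close. It gives the time, the measured TCP pose, the force, the opening and the grip force at its end, in the units of the state.
- state(): the state, without advancing time (a new reading comes with each control period).
- grab_frame(name): name is "scene" or "side" or "wrist"; returns the picture (384x512x3 uint8, red, green, blue); there is no depth.
- calibration(name): a dict with "mtx" (3x3 intrinsics, pixels), "R" (3x3) and "t" (3): a world point X has camera coordinates R X + t. Camera axes: x right, y down, z forward; pixel columns grow to the right and rows downward; lengths in mm; the calibration is good to about 2 mm. A picture is of the moment at which its call begins: read the wrist's pose just before it. calibration takes no time and is no camera call; for the wrist camera it gives the pose at the moment of the call.
- job_done(): hands the job in; it is judged then, once.
Trained networks look in the newest picture that a camera, given by its name, has taken for a name from the list of things; names that differ only in an ending like _2 or _b are one class to them, and where a whole thing is asked for, a point or a joint stands for the part that bears it (a point fixed in the world has none). Each returns a list of dicts, best first, with "p" (0 to 1); they miss things now and then, are a little off and sometimes report something else, mostly with a low value. They report only what shows in the picture. A call takes as long as a camera call. They do not tell look-alikes from the thing itself.
- trace(camera, label): "pixels" (384x512 bool, what is visible of it) and "bbox" ([left, top, width, height] in pixels, round what is visible of it).
The state is a dict: "time_s": time; "qpos": joint angles; "qvel": joint speeds; "effort": joint torques, N m; "ee_pos": TCP position; "ee_rot": TCP orientation; "force": force on the tool from outside, world axes, zero at the start; "torque": the same for the moment, N m; "gripper_width": finger opening in mm; "gripper_force": force on a finger pad.
Only numpy, scipy, OpenCV 4.12 (cv2) and the standard library are available. Lean on these libraries where they do the work, as an engineer would, in place of code of your own. Each camera call takes 0.05 s, during which the arm holds its last target. There are 200 camera calls.

## Task

Set up for decanting around the white decanter, left and right as seen from the robot: stand the small bottle in the middle of the coaster to the left of the decanter, the lamp in the middle of the coaster behind it (the far side), and the white dish in the middle of the coaster to its right, with the cork stood on its stained end in the dish and the funnel set upright, spout down, in the decanter's mouth. Keep the bottle upright all the time so that its sediment stays down, and leave the tasting glass where it stands. Finish with everything upright, still and let go.

Things in the scene. Friction and masses are not known exactly. Their poses are not given: they have to be found in the camera images.
- bottle: Small near-black wine bottle with a paper band, upright. 175 mm tall, 350 g. Body 52 mm across up to 85 mm, then shoulders; neck 28 mm across, straight from 115 mm to the top. Grasp the neck, about 145 mm up (lower, the gripper would meet the mouth). Origin: centre of the underside, z up.
- lamp: Cellar lamp: an upright steel cylinder with a white frosted cap. 68 mm tall, 50 mm across (straight wall up to 50 mm, cap 47 mm across above), 200 g. Origin: centre of the underside, z up.
- funnel: Steel funnel standing on its stubby spout, cup upward. 52 mm tall: spout 30 mm across, 20 mm long, then a cone out to 62 mm across at 34 mm height, then a nearly straight rim wall to 64 mm across at the top; 90 g. Grasp the rim wall from outside, about 43 mm up. Origin: centre of the spout's lower end, z up.
- dish: Small round white ceramic dish, flat inside, with a straight wall. 62 mm across outside, 22 mm tall, wall 3.5 mm, inner floor 5 mm up, inside 55 mm across; 120 g. Grasp it across the outside. Origin: centre of the underside, z up.
- cork: Wine cork standing on end, 24 mm across, 45 mm tall, 12 g, one end wine-stained. Grasp its upper half: standing in the dish, its lower 17 mm are inside the dish wall, with no room there for fingers. Origin: centre of its lower (stained) end, z up.
- glass: Empty clear stemmed tasting glass, a bystander. 126 mm tall, foot and bowl 60 mm across. Origin: centre of the underside. At the start it and the bottle, lamp, funnel, dish and cork stand in any order in two rows of three, about 140 mm (x) by 108 mm (y) apart, on an 8 mm thick oak board right or left of the decanter.
- decanter: Squat white ceramic decanter, fixed. 110 mm tall, belly 100 mm across; upright neck 49 to 52 mm across from 70 mm up to the open rim. Mouth 39 to 42 mm across inside, 40 mm deep: the funnel's spout enters with about 5 mm of play and its cone rests on the rim, spout end then about 84 to 92 mm above the decanter's underside. Origin: centre of the underside, z up.
- coaster_left: Round wooden coaster with a cork face, 90 mm across, 5 mm thick, fixed to the table, about 125 to 140 mm to the left (+y side) of the decanter, as seen from the robot. The three coasters look the same. Origin: centre of the underside (the top face is 5 mm above it).
- coaster_right: Round wooden coaster with a cork face, 90 mm across, 5 mm thick, fixed to the table, about 125 to 140 mm to the right (-y side) of the decanter, as seen from the robot. The three coasters look the same. Origin: centre of the underside (the top face is 5 mm above it).
- coaster_back: Round wooden coaster with a cork face, 90 mm across, 5 mm thick, fixed to the table, about 125 to 140 mm behind the decanter, that is on its far side from the robot (+x). The three coasters look the same. Origin: centre of the underside (the top face is 5 mm above it).
Mind the look-alikes: they are no part of the job. What is shaped like the funnel but pink is not meant. Of the things shaped like the cork, the cork one is meant.

How it is judged:
By the outcome, as a careful person would: the job done as asked, in the order asked, and still so for the second after the job is handed in, with the robot touching nothing.
It also fails if it takes over 128 s, if anything falls off the work surface, if the arm or the gripper's body presses on something with over 40 N, if the wrist force passes 120 N, or if a joint passes its speed limit or range.

## Working session

There is one attempt and no reset: what is moved stays moved. The work goes in short steps, Python scripts to look and compute and a tool call to move; the robot and the scene stay as the last step left them, time stands still between calls to the robot, and variables do not carry over. Pictures are saved under pics/ and viewed, at most 15 in all, crops included, and the job is handed in when it is done.

Besides the shell and the picture viewer there is one more tool, called after "Request:" in YAML: its name, and indented under it one key for each argument. send_rows: Moves the arm, as the interface text tells. Scaled input: -1 to 1 covers 0.5 m each way for a shift and 0.5 rad each way for a turn. Its arguments: {"type":"object","properties":{"deltas":{"type":"array","items":{"type":"array"}},"grip":{"type":"number"},"grip_force":{"type":"number"}},"required":["deltas"]}

```bash
mkdir -p pics; python3 - <<'E'
from workcell import *
import cv2
print(state())
for n in("scene","side","wrist"):
    f=grab_frame(n); cv2.imwrite(f"pics/a_{n}.png",f[:,:,::-1])
    c=calibration(n); print(n,c)
a=cv2.imread("pics/a_scene.png");b=cv2.imread("pics/a_side.png")
E
```

```text
{'time_s': 0.0, 'qpos': array([ 7.00155073e+01,  1.83504966e+01,  8.97058649e+01, -2.37098097e-03,
        7.20450927e+01, -1.14595171e+00]), 'qvel': array([-0.0325068 ,  0.00111562, -0.03707104, -0.02809296,  0.07418595,
       -0.12872712]), 'effort': array([ 1.29083099e-03, -4.12456656e+01, -2.31976014e+01,  7.28784339e-02,
        4.55361174e-02, -1.49941784e-04]), 'ee_pos': array([185.51433991, 543.73773006, 227.13541437]), 'ee_rot': array([-1.79898521e+02,  2.24752440e-04,  1.61162192e+02]), 'force': array([-0.2970165 ,  0.06829866,  0.6561954 ]), 'torque': array([ 0.0111264 , -0.05158355, -0.00678085]), 'gripper_force': 0.0, 'gripper_width': 91.06635660023012}
scene {'mtx': array([[392.74096194,   0.        , 253.37092468],
       [  0.        , 392.74096194, 190.12675323],
       [  0.        ,   0.        ,   1.        ]]), 'R': array([[-0.81221871,  0.5833384 , -0.00413309],
       [ 0.44861076,  0.62006867, -0.64363284],
       [-0.37289295, -0.52462478, -0.76532326]]), 't': array([ 429.67722229, -157.31654073, 1197.24108479])}
side {'mtx': array([[415.12931228,   0.        , 248.68113171],
       [  0.        , 415.12931228, 194.41385013],
       [  0.        ,   0.        ,   1.        ]]), 'R': array([[ 0.84745143, -0.53083025, -0.00673175],
       [-0.33054538, -0.51769641, -0.78913255],
       [ 0.41541043,  0.67097665, -0.61418605]]), 't': array([-456.45722562,  138.68015207,  912.39591863])}
wrist {'mtx': array([[335.2976497 ,   0.        , 251.33180164],
       [  0.        , 335.2976497 , 190.1249684 ],
       [  0.        ,   0.        ,   1.        ]]), 'R': array([[ 3.23160442e-01,  9.46344189e-01,  6.06545765e-05],
       [ 9.16054575e-01, -3.12833139e-01,  2.50957053e-01],
       [ 2.37510724e-01, -8.10438293e-02, -9.67998220e-01]]), 't': array([-573.87440057,  -27.56649714,  389.85530397])}
```

View pics/a_scene.png

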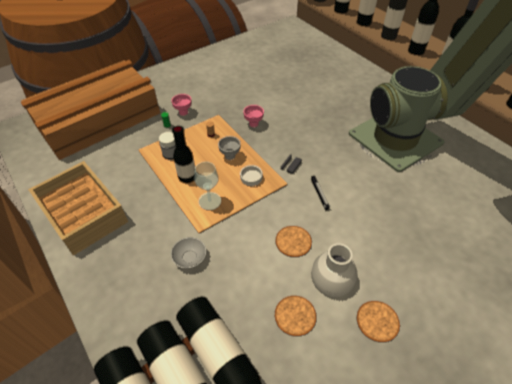

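View pics/a_side.png

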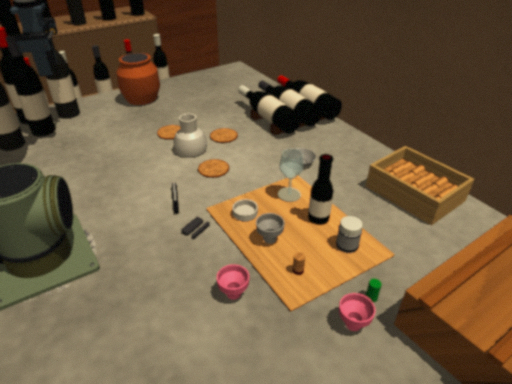

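The robot base is at scene (405,110). The board is on the decanter's right, with the bottle (183,155), lamp (168,145), funnel (230,147), dish (251,175), cork (210,130) and glass (207,190). Coasters are at (294,240), (295,315) and (378,321), and the decanter is at (337,270). A stray grey bowl stands at (190,253). Next I'll trace everything and fit each position from the outlines in both views.

```bash
cat > h.py <<'E'
from workcell import *
import numpy as np, cv2
from scipy.optimize import least_squares
P={'bottle':[(26,0),(26,85),(14,115),(14,175)],'lamp':[(25,0),(25,50),(23.5,50),(23.5,68)],
'funnel':[(15,0),(15,20),(31,34),(32,52)],'dish':[(31,0),(31,22)],'cork':[(12,0),(12,45)],
'glass':[(30,0),(30,126)],'decanter':[(50,20),(50,40),(26,70),(26,110)],
'coaster_left':[(45,0),(45,5)],'coaster_right':[(45,0),(45,5)],'coaster_back':[(45,0),(45,5)]}
A=np.linspace(0,2*np.pi,40)
def proj(c,X):
    q=np.asarray(X)@c['R'].T+c['t']; q=q@c['mtx'].T; return q[:,:2]/q[:,2:]
def model(n,p):
    return np.concatenate([np.c_[p[0]+r*np.cos(A),p[1]+r*np.sin(A),np.full(40,p[2]+z)] for r,z in P[n]])
def edges(c,n,p):
    u=proj(c,model(n,p)); return np.r_[u.min(0),u.max(0)]
def box(d): b=d['bbox']; return np.array([b[0]-.5,b[1]-.5,b[0]+b[2]-.5,b[1]+b[3]-.5])
def ray(c,u,z):  # pixel -> world at height z
    d=c['R'].T@np.linalg.solve(c['mtx'],[u[0],u[1],1]); o=-c['R'].T@c['t']; return o+d*(z-o[2])/d[2]
def fit(n,obs,p0,zfix=None,use=None):
    """obs: list of (calib, box)"""
    f=lambda p:np.concatenate([edges(c,n,p if zfix is None else [p[0],p[1],zfix])-b for c,b in obs])
    r=least_squares(f,p0 if zfix is None else p0[:2],loss='soft_l1'); return r.x,f(r.x)
E
python3 - <<'E'
from h import *
import pickle
C={n:calibration(n) for n in('scene','side')}
np.set_printoptions(precision=1,suppress=True)
D={}
for n in ['bottle','lamp','funnel','dish','cork','glass','decanter','coaster_left']:
    for k in C:
        D[n,k]=[(d['p'],box(d)) for d in trace(k,n)]
        print(n,k,*[(round(p,2),b, ray(C[k],((b[0]+b[2])/2,(b[1]+b[3])/2),5+max(z for _,z in P[n])/2)[:2]) for p,b in D[n,k]],sep='\n   ')
pickle.dump((C,D),open('d.pkl','wb'))
E
```

```text
bottle
   scene
   (0.73, array([175.7, 128.1, 195.9, 187. ]), array([ 590.7, -213.9]))
bottle
   side
   (0.81, array([308.7, 151.2, 328.2, 225.9]), array([ 588.3, -222.8]))
   (0.72, array([293. , 252.4, 300.7, 273.6]), array([ 407.4, -379.1]))
   (0.24, array([201.5, 158.7, 226. , 174.8]), array([428.4, -14.9]))
lamp
   scene
   (0.65, array([159. , 131.4, 173.5, 157.2]), array([ 589.5, -344.6]))
lamp
   side
   (0.86, array([337.2, 215.9, 366. , 253.4]), array([ 591.7, -339.2]))
   (0.28, array([310.6, 149.9, 331.4, 223. ]), array([ 649.1, -167.3]))
funnel
   scene
   (0.74, array([246.5, 102.5, 263.6, 127.1]), array([ 299.9, -309.8]))
   (0.71, array([214.2, 133.6, 239.7, 158.4]), array([ 447.8, -243.7]))
   (0.62, array([172.1,  94.7, 192.2, 114. ]), array([ 458.5, -489.4]))
   (0.61, array([172.7, 129.6, 193.3, 184.2]), array([ 572.4, -279.2]))
funnel
   side
   (0.7, array([255.9, 211. , 283.4, 243.8]), array([ 459.1, -216.6]))
   (0.59, array([215.2, 264. , 247.2, 299.3]), array([ 306.6, -306.1]))
   (0.57, array([338.8, 290. , 374.9, 333.1]), array([ 465.3, -489.6]))
dish
 
[... 309 characters left out ...]
7, -458.7]))
cork
   side
   (0.83, array([294.3, 253.1, 304.6, 274.4]), array([ 450.7, -338. ]))
   (0.71, array([365. , 278.3, 381.3, 302.2]), array([ 528.6, -468.6]))
glass
   scene
   (0.78, array([194.6, 162.8, 220.6, 209.9]), array([ 587.1, -115.8]))
glass
   side
   (0.56, array([279.5, 146.7, 297.6, 202.8]), array([ 585. , -114.4]))
decanter
   scene
   (0.92, array([312.2, 242.9, 359.6, 298. ]), array([485.2, 243. ]))
decanter
   side
   (0.68, array([174.5, 111.8, 205.9, 157.8]), array([470.5, 212.6]))
coaster_left
   scene
   (0.63, array([357.3, 301. , 400.2, 343.7]), array([470. , 368.3]))
coaster_left
   side
   (0.64, array([154.4, 124.4, 177.3, 141.6]), array([445.9, 351.5]))
```

Request:
send_rows:
  deltas:
    - [[0, 0, -0.036], [0, 0, 0.2484]]
    - [[0, 0, -0.036], [0, 0, 0.2484]]
    - [[0, 0, -0.036], [0, 0, 0.2484]]
    - [[0, 0, -0.036], [0, 0, 0.2484]]
    - [[0, 0, -0.036], [0, 0, 0.2484]]
    - [[0, 0, -0.036], [0, 0, 0.2484]]
    - [[0, 0, -0.036], [0, 0, 0.2484]]
    - [[0, 0, -0.036], [0, 0, 0.2484]]
    - [[0, 0, -0.036], [0, 0, 0.2484]]
    - [[0, 0, -0.036], [0, 0, 0.2484]]
  grip: 0

```text
time_s: 1.95
ee_pos: [185.6, 544.1, 408.7]
ee_rot: [180.0, -0.0, 89.7]
force: [-0.3, 1.2, 0.2]
gripper_width: 91.1
gripper_force: 0.0
```

Request:
send_rows:
  deltas:
    - [[-0.06, 0.05, 0], [0, 0, 0]]
    - [[-0.06, 0.05, 0], [0, 0, 0]]
    - [[-0.06, 0.05, 0], [0, 0, 0]]
    - [[-0.06, 0.05, 0], [0, 0, 0]]
    - [[-0.06, 0.05, 0], [0, 0, 0]]
    - [[-0.06, 0.05, 0], [0, 0, 0]]
    - [[-0.06, 0.05, 0], [0, 0, 0]]
    - [[-0.06, 0.05, 0], [0, 0, 0]]
    - [[-0.06, 0.05, 0], [0, 0, 0]]
    - [[0, 0, 0], [0, 0, 0]]

```text
time_s: 2.95
ee_pos: [412.9, 271.1, 407.9]
ee_rot: [179.9, 0.1, 89.7]
force: [-0.9, 1.6, 0.6]
gripper_width: 91.1
gripper_force: 0.0
```

```bash
python3 - <<'E'
from h import *
np.set_printoptions(precision=1,suppress=True)
s=state();print(s['time_s'],s['ee_pos'],s['ee_rot'],s['qpos'])
c=calibration('wrist');print('cam',-c['R'].T@c['t'])
f=grab_frame('wrist');cv2.imwrite('pics/b_wrist.png',f[:,:,::-1])
for n in ['decanter','coaster_left','coaster_right','coaster_back']:
    for d in trace('wrist',n):
        b=box(d);print(n,round(d['p'],2),b,ray(c,((b[0]+b[2])/2,(b[1]+b[3])/2),max(z for _,z in P[n]))[:2])
E
```

```text
2.95 [412.9 271.1 407.9] [179.9   0.1  89.7] [32.   7.4 78.8 -0.1 93.8 32.3]
cam [412.2 341.  564.7]
decanter 0.87 [262.  139.6 323.7 201.3] [470.  250.8]
coaster_left 0.9 [261.1  57.5 314.2 112.9] [471.5 368.5]
coaster_right 0.85 [266.7 215.9 315.9 252. ] [483.4 114.6]
coaster_back 0.61 [336.3 130.9 391.4 181.7] [602.1 253.5]
```

View pics/b_wrist.png

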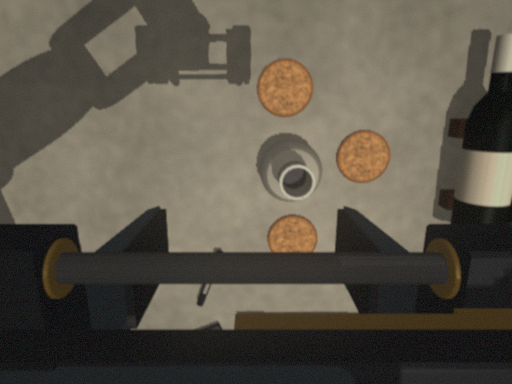

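The wrist view shows the decanter mouth at (297,181), the coasters at left (287,86), back (363,156) and right (292,236, its lower edge by the gripper). I'll take more views on the way to the board.

Request:
send_rows:
  deltas:
    - [[-0.05, 0.025, 0], [0, 0, 0]]
    - [[-0.05, 0.025, 0], [0, 0, 0]]
    - [[-0.05, 0.025, 0], [0, 0, 0]]
    - [[-0.05, 0.025, 0], [0, 0, 0]]
    - [[0, 0, 0], [0, 0, 0]]
    - [[0, 0, 0], [0, 0, 0]]

```text
time_s: 3.8
ee_pos: [460.3, 175.0, 408.0]
ee_rot: [-180.0, -0.0, 90.0]
force: [-0.1, -0.8, -0.2]
gripper_width: 91.6
gripper_force: 0.0
```

```bash
cat > look.py <<'E'
from h import *
import pickle,sys
np.set_printoptions(precision=1,suppress=True)
tag=sys.argv[1];names=sys.argv[2:]
s=state();c=calibration('wrist');print(s['ee_pos'],s['ee_rot'])
f=grab_frame('wrist');cv2.imwrite(f'pics/{tag}.png',f[:,:,::-1])
R=[]
for n in names:
    for d in trace('wrist',n):
        b=box(d);R.append((n,d['p'],b));print(n,round(d['p'],2),b,ray(c,((b[0]+b[2])/2,(b[1]+b[3])/2),max(z for _,z in P[n]))[:2])
pickle.dump((c,R),open(f'{tag}.pkl','wb'))
E
python3 look.py w1 decanter coaster_left coaster_right coaster_back
```

```text
[460.3 175.  408. ] [-180.   -0.   90.]
decanter 0.66 [229.8  75.7 294.2 144.2] [473.7 237.1]
coaster_left 0.79 [229.5  -0.5 285.6  55.3] [469.2 358.5]
coaster_right 0.59 [239.9 162.7 292.1 213.7] [485.  104.3]
coaster_back 0.65 [310.   70.7 368.7 130. ] [601.8 250.5]
```

Request:
send_rows:
  deltas:
    - [[-0.08, 0.0, 0], [0, 0, 0]]
    - [[-0.08, 0.0, 0], [0, 0, 0]]
    - [[-0.08, 0.0, 0], [0, 0, 0]]
    - [[-0.08, 0.0, 0], [0, 0, 0]]
    - [[-0.08, 0, 0], [0, 0, 0]]
    - [[0, 0, 0], [0, 0, 0]]
    - [[0, 0, 0], [0, 0, 0]]

```text
time_s: 4.75
ee_pos: [460.6, -25.7, 408.0]
ee_rot: [180.0, -0.1, 89.9]
force: [-1.4, 1.0, -0.4]
gripper_width: 90.9
gripper_force: 0.0
```

```bash
python3 look.py w2 decanter coaster_left coaster_right coaster_back dish funnel bottle
```

```text
[460.6 -25.7 408. ] [180.   -0.1  89.9]
decanter 0.78 [243.3  -0.5 280.8   6.3] [473.6 163.9]
coaster_left 0.24 [243.   -0.5 280.7   8.1] [476.5 190.4]
coaster_right 0.62 [239.4  32.8 292.5  93.5] [483.4 106.1]
coaster_right 0.27 [226.6 184.6 264.3 224.2] [ 449.9 -125.6]
dish 0.68 [306.3 185.1 356.3 242.4] [ 596.3 -137.3]
dish 0.59 [228.5 185.3 262.9 221.9] [ 450.6 -119. ]
funnel 0.64 [145.  290.6 183.7 328.4] [ 308.7 -301.8]
funnel 0.55 [236.6 247.7 256.4 288.9] [ 451.8 -223.4]
bottle 0.58 [314.5 243.8 356.3 311. ] [ 568.1 -172.5]
```

Request:
send_rows:
  deltas:
    - [[-0.07, 0.006, 0], [0, 0, 0]]
    - [[-0.07, 0.006, 0], [0, 0, 0]]
    - [[-0.07, 0.006, 0], [0, 0, 0]]
    - [[-0.07, 0.006, 0], [0, 0, 0]]
    - [[-0.07, 0.006, 0], [0, 0, 0]]
    - [[-0.07, 0.006, 0], [0, 0, 0]]
    - [[0, 0, 0], [0, 0, 0]]
    - [[0, 0, 0], [0, 0, 0]]

```text
time_s: 5.95
ee_pos: [478.7, -235.9, 407.5]
ee_rot: [-180.0, -0.1, 89.9]
force: [-0.8, -0.5, -0.2]
gripper_width: 91.4
gripper_force: 0.0
```

```bash
python3 look.py w3 dish funnel bottle cork lamp glass
```

```text
[ 478.7 -235.9  407.5] [-180.    -0.1   89.9]
dish 0.98 [215.2  50.3 254.7  96.6] [ 453.1 -120.7]
dish 0.31 [300.6 188.8 339.1 231.1] [ 594.2 -340.3]
funnel 0.94 [124.5 174.7 165.  215.4] [ 309.2 -305.6]
funnel 0.9 [224.7 285.3 263.3 310.7] [ 465.1 -489.3]
funnel 0.86 [216.2 121.9 255.2 167.9] [ 454.2 -226.6]
bottle 0.9 [305.2 126.2 364.9 174.5] [ 575.5 -218.6]
cork 0.57 [225.7 199.9 242.3 220.5] [ 449.8 -333.2]
lamp 0.64 [303.1 188.  339.3 233.2] [ 586.5 -326.7]
glass 0.64 [301.3  42.6 361.   95.1] [ 576.8 -124.2]
```

Request:
send_rows:
  deltas:
    - [[-0.07, 0.006, 0], [0, 0, 0]]
    - [[-0.07, 0.006, 0], [0, 0, 0]]
    - [[-0.07, 0.006, 0], [0, 0, 0]]
    - [[-0.03, 0.006, 0], [0, 0, 0]]
    - [[0, 0, 0], [0, 0, 0]]
    - [[0, 0, 0], [0, 0, 0]]

```text
time_s: 6.9
ee_pos: [490.8, -354.8, 407.9]
ee_rot: [-180.0, -0.1, 90.0]
force: [0.0, 0.5, -0.2]
gripper_width: 91.3
gripper_force: 0.0
```

```bash
python3 look.py w4 dish funnel bottle cork lamp glass
```

```text
[ 490.8 -354.8  407.9] [-180.    -0.1   90. ]
dish 0.64 [207.1  -0.5 241.1  11. ] [ 450.4 -144.9]
funnel 0.91 [205.   35.4 244.3  85.5] [ 451.9 -224.4]
funnel 0.83 [107.9  99.4 153.6 142.3] [ 309.4 -309.5]
bottle 0.88 [299.5  32.4 362.1  87. ] [ 576.9 -238.2]
cork 0.5 [217.6 127.7 236.5 144.2] [ 452.9 -332.5]
cork 0.5 [268.3 200.2 284.4 226. ] [ 531.1 -457.2]
lamp 0.79 [296.1 119.8 334.3 156. ] [ 584.2 -333.3]
```

View pics/w4.png

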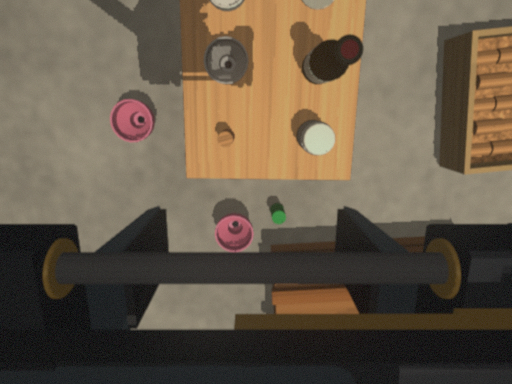

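This view shows the bottle (338,58), funnel (226,60), cork (225,137) and lamp (317,138) on the board. The pink funnels and the green cork are outside it. Next I'll combine the views.

```bash
cat > comb.py <<'E'
from h import *
import pickle,sys
np.set_printoptions(precision=1,suppress=True,linewidth=150)
C,D=pickle.load(open('d.pkl','rb'))
G={'bottle':(590,-225,8),'lamp':(590,-341,8),'funnel':(450,-227,8),'dish':(450,-116,8),'cork':(450,-336,8),'glass':(587,-115,8),'decanter':(475,240,0),'coaster_left':(470,367,0),'coaster_right':(484,107,0),'coaster_back':(602,253,0)}
V={k:(C[k],[(n,p,b) for (n,kk),l in D.items() if kk==k for p,b in l]) for k in C}
for t in sys.argv[1:]: V[t]=pickle.load(open(t+'.pkl','rb'))
for n,p0 in G.items():
    obs=[]
    for k,(c,l) in V.items():
        e=edges(c,n,p0); cand=[b for m,p,b in l if m.split('_')[0]==n.split('_')[0]]
        cand=[b for b in cand if abs(b-e).max()<14 and b.min()>0 and b[3]<250+1000*(k in C)]
        if cand: obs.append((k,c,min(cand,key=lambda b:abs(b-e).sum())))
    if len(obs)<1: print(n,'none');continue
    f=lambda p:np.concatenate([edges(c,n,p)-b for k,c,b in obs])
    if len(obs)==1: print(n,'only',obs[0][0])
    r=least_squares(f,p0,loss='soft_l1',f_scale=1)
    g=lambda p:f([p[0],p[1],p0[2]])
    r2=least_squares(g,p0[:2],loss='soft_l1',f_scale=1)
    print(n,'free',r.x,'zfix',r2.x)
    for (k,_,_),e in zip(obs,g(r2.x).reshape(-1,4)): print('    ',k,e)
E
python3 comb.py w1 w2 w3 w4; python3 - <<'E'
import sys; sys.argv=['x']
E
```

```text
bottle free [ 594.4 -227.2    4.5] zfix [ 593.5 -227.5]
     scene [-4.5 -3.4  0.1 -3.2]
     side [-1.6  0.7  4.8 -1.9]
     w3 [ 0.2  0.1 -0.8 -3.5]
     w4 [ 1.1  1.3 -0.2 -3.5]
lamp free [ 590.1 -336.5    5.4] zfix [ 589.5 -336.3]
     scene [-2.2 -0.8  4.5  2.6]
     side [-0.6 -1.5 -2.3 -0.9]
     w3 [-1.8  3.3 -0.1 -0.7]
     w4 [0.3 0.9 1.7 0.6]
funnel free [ 452.9 -226.7   10.3] zfix [ 453.1 -226.5]
     scene [ 2.6  1.4 -0.1  1.1]
     side [-0.3  0.8  1.4 -0.8]
     w3 [-2.8  1.9  0.8 -1.4]
     w4 [-2.5  1.5  3.4 -0.5]
dish free [ 452.3 -119.9    8.2] zfix [ 452.3 -119.8]
     scene [-3.3 -1.8 -4.4  0.7]
     side [-1.7  0.8  0.4  0.4]
     w2 [-0.4 -1.   2.4  1.1]
     w3 [-1.5  0.1  0.  -2.5]
cork free [ 450.3 -335.9    5.9] zfix [ 450.3 -335.6]
     scene [-0.3 -0.7 -0.9  0.7]
     side [-2.  -2.9  0.8 -0.5]
     w3 [ 0.9 -1.6  0.  -0.3]
     w4 [-0.5  0.7 -2.2  2.2]
glass free [ 584.7 -122.3    1.1] zfix [ 583.3 -122.8]
     scene [-2.3 -5.7  0.3 -2. ]
     side [-2.4  0.7  6.6  0.2]
     w3 [-2.3 -2.4  1.9  0.2]
decanter free [475.6 235.5  -3. ] zfix [475.7 235.5]
     scene [-0.6  0.  -1.3 -2.6]
     side [-2.3 -0.1  0.3 -6.2]
     w1 [-0.7 -0.   0.4 -1.1]
coaster_left free [461.5 365.9  -8. ] zfix [464.4 366.5]
     scene [ 0.2 -0.6  1.4 -0.6]
     side [ 0.9 -0.8  6.2 -3. ]
coaster_right free [484.7 104.3   2.9] zfix [484.8 104.3]
     w1 [-0.1 -0.8 -0.1 -0.7]
     w2 [-1.1  0.5  2.9  0.7]
coaster_back only w1
coaster_back free [597.4 249.3  19.1] zfix [602.3 249.7]
     w1 [ 1.2  0.7 -1.2 -0.9]
```

```bash
python3 - <<'E'
from h import *
import pickle
np.set_printoptions(precision=1,suppress=True,linewidth=150)
C,_=pickle.load(open('d.pkl','rb')); w1=pickle.load(open('w1.pkl','rb'))[0]; w2=pickle.load(open('w2.pkl','rb'))[0]
wb=dict(w1); wb['t']=-w1['R']@np.array([412.2,341,564.7])
V={'a_scene':C['scene'],'a_side':C['side'],'b_wrist':wb,'w1':w1,'w2':w2}
G={'left':(466,367),'right':(484,105),'back':(602,250)}
for n,g in G.items():
    for k,c in V.items():
        im=cv2.imread(f'pics/{k}.png'); h=cv2.cvtColor(im,cv2.COLOR_BGR2HSV)
        m=((h[...,0]<18)&(h[...,1]>110)&(h[...,2]>70)).astype(np.uint8)
        N,L,S,cen=cv2.connectedComponentsWithStats(m)
        u=proj(c,[[*g,5]])[0]
        i=min(range(1,N),key=lambda i:np.hypot(*(cen[i]-u))+(1e3 if S[i,4]<120 else 0))
        # compare mask centroid with predicted centroid of top disc
        e=edges(c,'coaster_left',[*g,0]); b=S[i]
        print(n,k,ray(c,cen[i],4)[:2],'area',b[4],'box err',e-[b[0]-.5,b[1]-.5,b[0]+b[2]-.5,b[1]+b[3]-.5])
# decanter rim in w1
im=cv2.imread('pics/w1.png');cv2.imwrite('pics/w1c.png',np.hstack([cv2.resize(im[60:160,210:310],(400,400),interpolation=cv2.INTER_CUBIC),cv2.resize(cv2.imread('pics/b_wrist.png')[130:230,240:340],(400,400),interpolation=cv2.INTER_CUBIC)]))
for g in [(475.7,235.5)]:
    for z,r in((110,26),(110,20)):
        for k,c in(('w1',w1),('b',wb),('side',C['side']),('scene',C['scene'])):
            u=proj(c,np.c_[g[0]+r*np.cos(A),g[1]+r*np.sin(A),np.full(40,z)]);print(k,r,u.min(0),u.max(0))
E
```

```text
left a_scene [467.8 364.8] area 1384 box err [0.7 0.5 1.8 2.3]
left a_side [458.5 363.6] area 273 box err [-0.8 -0.1  3.4 -1.1]
left b_wrist [466.  367.1] area 2505 box err [ 0.1 -1.2  0.4 -0.4]
left w1 [467.7 361.9] area 2650 box err [ -1.4 -11.1  -0.6  -1.2]
left w2 [486.  105.7] area 2593 box err [ -17.  -212.    -7.8 -190.9]
right a_scene [485.6 106.2] area 894 box err [-0.6 -0.6  0.5  0.7]
right a_side [481.9  99.3] area 476 box err [-0.6 -0.7 -0.8 -0.5]
right b_wrist [485.6 113.6] area 1550 box err [-1.5  0.9 -0.2 10.5]
right w1 [485.6 105.7] area 1983 box err [-1.2 -1.   0.   0.2]
right w2 [486.  105.7] area 2593 box err [-1.8 -0.7 -0.6  0.2]
back a_scene [601.7 253.3] area 1330 box err [-1.7 -1.1 -0.3  0.7]
back a_side [597.5 245.9] area 343 box err [ 0.4 -0.5  0.5 -0.1]
back b_wrist [600.5 256.3] area 2150 box err [-0.2  2.2  1.   3.3]
back w1 [601.5 253. ] area 2445 box err [-0.4  0.7  0.9  1.4]
back w2 [486.  105.7] area 2593 box err [  76.9 -110.6   83.   -99.6]
w1 26 [243.9  90.7] [283.2 131.1]
b 26 [278.1 163.9] [315.4 200.3]
side 26 [177.7 111.7] [195.8 120.1]
scene 26 [327.9 242.9] [353.3 264.8]
w1 20 [248.4  95.5] [278.6 126.5]
b 20 [282.4 168.2] [311.1 196.2]
side 20 [179.8 112.6] [193.7 119.1]
scene 20 [330.8 245.4] [350.3 262.2]
```

View pics/w1c.png

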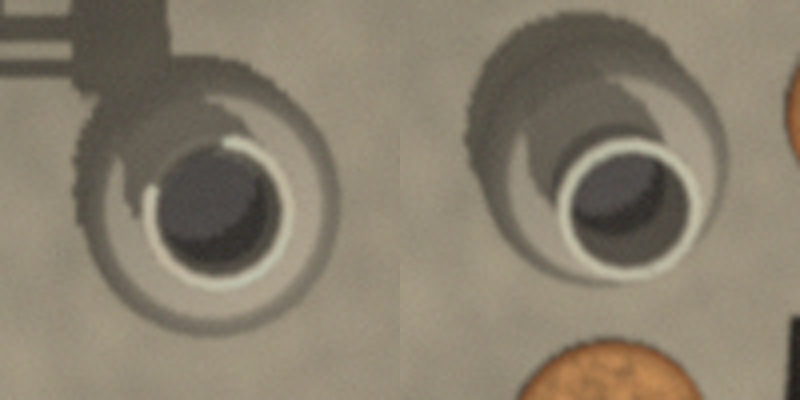

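The outer rim is centred near (264.7,113.1) in the left crop and (297.3,182.3) in the right one. That puts the mouth at about (477,234), and the coasters are at (466,366), (485.5,105.5) and (601,252). Bottle comes first.

Request:
send_rows:
  deltas:
    - [[0.0642, 0.0514, 0], [0, 0, 0]]
    - [[0.0642, 0.0514, 0], [0, 0, 0]]
    - [[0.0642, 0.0514, 0], [0, 0, 0]]
    - [[0.0642, 0.0514, 0], [0, 0, 0]]
    - [[0, 0, 0.06], [0, 0, 0]]
    - [[0, 0, 0.06], [0, 0, 0]]
    - [[0, 0, 0.06], [0, 0, 0]]
    - [[0, 0, 0], [0, 0, 0]]
    - [[0, 0, 0], [0, 0, 0]]

```text
time_s: 8.15
ee_pos: [593.6, -227.3, 318.6]
ee_rot: [180.0, -0.0, 90.0]
force: [-0.5, -0.2, 0.7]
gripper_width: 91.0
gripper_force: 0.0
```

```bash
python3 look.py w5 bottle lamp glass; python3 -c "
import cv2;a=cv2.imread('pics/w5.png');cv2.imwrite('pics/w5b.png',a)"
```

```text
[ 593.6 -227.3  318.6] [180.  -0.  90.]
bottle 0.75 [227.1 137.6 271.7 202.6] [ 591.2 -216.2]
lamp 0.8 [229.5 211.1 270.6 252.2] [ 591.4 -318.2]
glass 0.64 [216.2  32.  273.5  99.6] [ 586.7 -121.5]
```

View pics/w5.png

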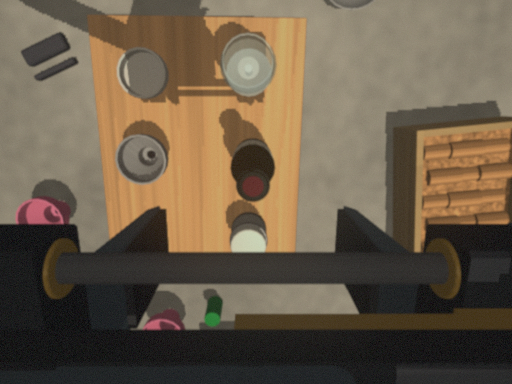

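The bottle's top is at (254,186), its body above that, the lamp below and the glass at (248,65).

```bash
python3 comb.py w1 w2 w3 w4 w5 | grep -A6 -E 'bottle|lamp|glass'; python3 - <<'E'
from h import *
import pickle
c=pickle.load(open('w5.pkl','rb'))[0];print(ray(c,(254,186),183))
E
```

```text
bottle free [ 592.  -228.9   10.8] zfix [ 592.5 -229.1]
     scene [-4.5 -3.9  0.2 -3.8]
     side [-1.5  1.1  5.  -1.3]
     w3 [-0.4  1.1 -1.8 -2.1]
     w4 [ 0.4  3.  -1.3 -2.4]
     w5 [ 1.3  0.1  1.5 -1.7]
lamp free [ 590.1 -336.5    5.4] zfix [ 589.5 -336.3]
     scene [-2.2 -0.8  4.5  2.6]
     side [-0.6 -1.5 -2.3 -0.9]
     w3 [-1.8  3.3 -0.1 -0.7]
     w4 [0.3 0.9 1.7 0.6]
funnel free [ 452.9 -226.7   10.3] zfix [ 453.1 -226.5]
     scene [ 2.6  1.4 -0.1  1.1]
--
glass free [ 585.7 -121.6    0.7] zfix [ 585.  -122.4]
     scene [-2.8 -5.4 -0.1 -1.6]
     side [-2.   0.5  7.1 -0.1]
     w3 [-1.2 -2.7  3.3 -0. ]
     w5 [-4.4  0.   0.7  0.2]
decanter free [475.6 235.5  -3. ] zfix [475.7 235.5]
     scene [-0.6  0.  -1.3 -2.6]
[ 595.3604012  -229.15680338  183.        ]
```

Request:
send_rows:
  deltas:
    - [[-0.003, 0, 0.06], [0, 0, 0]]
    - [[0, 0, 0.06], [0, 0, 0]]
    - [[0, 0, 0.06], [0, 0, 0]]
    - [[0, 0, 0.06], [0, 0, 0]]
    - [[0, 0, 0.04], [0, 0, 0]]
    - [[0, 0, 0.03], [0, 0, 0]]
    - [[0, 0, 0.02], [0, 0, 0]]
    - [[0, 0, 0.01], [0, 0, 0]]
    - [[0, 0, 0], [0, 0, 0]]
    - [[0, 0, 0], [0, 0, 0]]

```text
time_s: 9.35
ee_pos: [594.1, -229.1, 148.9]
ee_rot: [179.9, 0.0, 90.0]
force: [-0.3, 0.0, -0.1]
gripper_width: 91.4
gripper_force: 0.0
```

Request:
send_rows:
  deltas:
    - [[0, 0, 0], [0, 0, 0]]
    - [[0, 0, 0], [0, 0, 0]]
    - [[0, 0, 0], [0, 0, 0]]
    - [[0, 0, 0], [0, 0, 0]]
    - [[0, 0, 0], [0, 0, 0]]
    - [[0, 0, 0], [0, 0, 0]]
    - [[0, 0, 0], [0, 0, 0]]
    - [[0, 0, 0], [0, 0, 0]]
    - [[0, 0, 0], [0, 0, 0]]
    - [[0, 0, 0], [0, 0, 0]]
  grip: 1
  grip_force: 25

```text
time_s: 10.35
ee_pos: [593.6, -228.9, 147.9]
ee_rot: [180.0, -0.0, 90.0]
force: [1.1, 0.2, -0.9]
gripper_width: 27.6
gripper_force: 25.0
```

Request:
send_rows:
  deltas:
    - [[0, 0, -0.005], [0, 0, 0]]
    - [[0, 0, -0.02], [0, 0, 0]]
    - [[0, 0, -0.04], [0, 0, 0]]
    - [[0, 0, -0.04], [0, 0, 0]]
    - [[0, 0, -0.04], [0, 0, 0]]
    - [[0, 0, -0.04], [0, 0, 0]]
    - [[0, 0, -0.04], [0, 0, 0]]
    - [[0, 0, -0.04], [0, 0, 0]]
    - [[0, 0, -0.035], [0, 0, 0]]
    - [[0, 0, -0.02], [0, 0, 0]]

```text
time_s: 11.35
ee_pos: [593.6, -229.0, 309.9]
ee_rot: [179.9, 0.0, 90.0]
force: [0.6, -0.9, -3.5]
gripper_width: 27.7
gripper_force: 25.0
```

Request:
send_rows:
  deltas:
    - [[0.03, -0.0064, 0], [0, 0, 0]]
    - [[0.05, -0.0107, 0], [0, 0, 0]]
    - [[0.065, -0.0139, 0], [0, 0, 0]]
    - [[0.065, -0.0139, 0], [0, 0, 0]]
    - [[0.065, -0.0139, 0], [0, 0, 0]]
    - [[0.065, -0.0139, 0], [0, 0, 0]]
    - [[0.065, -0.0139, 0], [0, 0, 0]]
    - [[0.065, -0.0139, 0], [0, 0, 0]]
    - [[0.065, -0.0139, 0], [0, 0, 0]]
    - [[0.065, -0.0139, 0], [0, 0, 0]]

```text
time_s: 12.35
ee_pos: [527.4, 73.2, 306.8]
ee_rot: [-179.8, -0.0, 90.0]
force: [0.6, -0.4, -4.1]
gripper_width: 27.6
gripper_force: 25.0
```

Request:
send_rows:
  deltas:
    - [[0.065, -0.0139, 0], [0, 0, 0]]
    - [[0.065, -0.0139, 0], [0, 0, 0]]
    - [[0.065, -0.0139, 0], [0, 0, 0]]
    - [[0.065, -0.0139, 0], [0, 0, 0]]
    - [[0.065, -0.0139, 0], [0, 0, 0]]
    - [[0.065, -0.0139, 0], [0, 0, 0]]
    - [[0.065, -0.0139, 0], [0, 0, 0]]
    - [[0.065, -0.0139, 0], [0, 0, 0]]
    - [[0.04, -0.0086, 0], [0, 0, 0]]
    - [[0.03, -0.0064, 0], [0, 0, 0]]

```text
time_s: 13.35
ee_pos: [464.2, 367.6, 306.6]
ee_rot: [-179.8, 0.1, 90.1]
force: [0.6, 0.1, -4.5]
gripper_width: 27.3
gripper_force: 25.0
```

Request:
send_rows:
  deltas:
    - [[0, 0, 0.03], [0, 0, 0]]
    - [[0, 0, 0.06], [0, 0, 0]]
    - [[0, 0, 0.06], [0, 0, 0]]
    - [[0, 0, 0.05], [0, 0, 0]]
    - [[0, 0, 0.04], [0, 0, 0]]
    - [[0, 0, 0.03], [0, 0, 0]]
    - [[0, 0, 0.02], [0, 0, 0]]
    - [[0, 0, 0], [0, 0, 0]]
    - [[0, 0, 0], [0, 0, 0]]
    - [[0, 0, 0], [0, 0, 0]]

```text
time_s: 14.35
ee_pos: [466.7, 366.5, 164.0]
ee_rot: [179.9, -0.1, 90.0]
force: [0.0, -1.1, -4.0]
gripper_width: 27.5
gripper_force: 25.0
```

```bash
python3 - <<'E'
from h import *
np.set_printoptions(precision=1,suppress=True)
print(state())
o=[]
for k in('scene','side'):
    f=grab_frame(k);cv2.imwrite(f'pics/c_{k}.png',f[:,:,::-1])
    c=calibration(k)
    for d in trace(k,'bottle'): print(k,d['p'],box(d),edges(c,'bottle',[466,366,20]))
a=cv2.imread('pics/c_scene.png')[190:384,256:512];b=cv2.imread('pics/c_side.png')[40:234,80:336]
cv2.imwrite('pics/c.png',cv2.resize(np.vstack([a,b]),None,fx=1.5,fy=1.5))
E
```

```text
{'time_s': 14.35, 'qpos': array([37. , 22.5, 92.8,  0. , 64.5, 37. ]), 'qvel': array([-0.1, -0.2,  0. , -0.1,  0. , -0. ]), 'effort': array([  0. , -45.8, -23.1,   0.1,  -0. ,   0. ]), 'ee_pos': array([466.7, 366.5, 164. ]), 'ee_rot': array([179.9,  -0.1,  90. ]), 'force': array([ 0. , -1.1, -4. ]), 'torque': array([-0.1,  0. , -0. ]), 'gripper_force': 24.985766656900523, 'gripper_width': 27.51260942759264}
scene 0.9 [375.6 300.  407.1 329.7] [368.  271.1 413.6 330.5]
scene 0.69 [195.4 165.  220.1 208.7] [368.  271.1 413.6 330.5]
scene 0.64 [217.  137.7 237.  158.1] [368.  271.1 413.6 330.5]
side 0.88 [156.8  70.8 176.4 127.2] [157.2  71.7 177.5 130. ]
```

View pics/c.png

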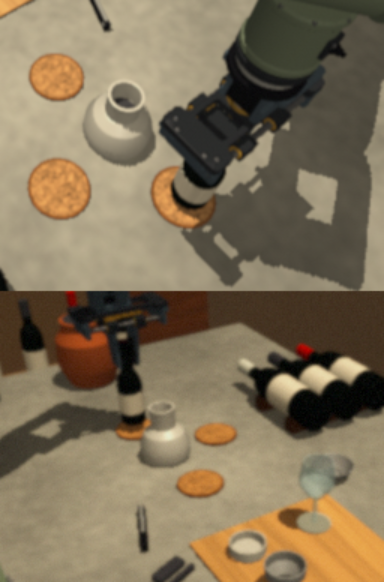

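The bottle is held upright just above the left coaster, so I'll lower it gently.

Request:
send_rows:
  deltas:
    - [[0, 0, 0.01], [0, 0, 0]]
    - [[0, 0, 0.01], [0, 0, 0]]
    - [[0, 0, 0.007], [0, 0, 0]]
    - [[0, 0, 0.004], [0, 0, 0]]
    - [[0, 0, 0.002], [0, 0, 0]]
    - [[0, 0, 0.002], [0, 0, 0]]
    - [[0, 0, 0.001], [0, 0, 0]]
    - [[0, 0, 0], [0, 0, 0]]
    - [[0, 0, 0], [0, 0, 0]]

```text
time_s: 15.45
ee_pos: [466.3, 366.2, 145.1]
ee_rot: [180.0, -0.0, 90.0]
force: [-0.9, -1.5, -4.1]
gripper_width: 28.1
gripper_force: 25.0
```

Force is unchanged, so it hasn't touched yet. I'll creep down.

Request:
send_rows:
  deltas:
    - [[0, 0, 0.002], [0, 0, 0]]
    - [[0, 0, 0], [0, 0, 0]]
    - [[0, 0, 0], [0, 0, 0]]

```text
time_s: 15.75
ee_pos: [466.5, 366.3, 144.8]
ee_rot: [179.9, -0.1, 90.0]
force: [-0.4, -0.5, 2.5]
gripper_width: 27.4
gripper_force: 25.0
```

Request:
send_rows:
  deltas:
    - [[0, 0, 0.002], [0, 0, 0]]
    - [[0, 0, 0], [0, 0, 0]]
    - [[0, 0, 0], [0, 0, 0]]

```text
time_s: 16.05
ee_pos: [466.6, 366.4, 144.8]
ee_rot: [179.9, -0.1, 90.0]
force: [-0.8, -1.0, 7.9]
gripper_width: 27.9
gripper_force: 25.0
```

Request:
send_rows:
  deltas:
    - [[0, 0, -0.002], [0, 0, 0]]
    - [[0, 0, 0], [0, 0, 0]]

```text
time_s: 16.25
ee_pos: [466.6, 366.3, 144.8]
ee_rot: [179.9, -0.1, 90.0]
force: [-1.3, -1.7, 5.2]
gripper_width: 27.6
gripper_force: 25.0
```

Request:
send_rows:
  deltas:
    - [[0, 0, 0], [0, 0, 0]]
    - [[0, 0, 0], [0, 0, 0]]
    - [[0, 0, 0], [0, 0, 0]]
    - [[0, 0, 0], [0, 0, 0]]
    - [[0, 0, 0], [0, 0, 0]]
    - [[0, 0, 0], [0, 0, 0]]
    - [[0, 0, 0], [0, 0, 0]]
    - [[0, 0, 0], [0, 0, 0]]
  grip: 0

```text
time_s: 17.05
ee_pos: [466.2, 366.1, 144.0]
ee_rot: [180.0, -0.0, 90.0]
force: [-0.1, -0.4, -0.2]
gripper_width: 88.6
gripper_force: 0.0
```

Request:
send_rows:
  deltas:
    - [[0, 0, -0.02], [0, 0, 0]]
    - [[0, 0, -0.04], [0, 0, 0]]
    - [[0, 0, -0.06], [0, 0, 0]]
    - [[0, 0, -0.07], [0, 0, 0]]
    - [[0, 0, -0.06], [0, 0, 0]]
    - [[-0.06, 0.02, 0], [0, 0, 0]]
    - [[-0.09, 0.02, 0], [0, 0, 0]]
    - [[-0.09, 0.02, 0], [0, 0, 0]]
    - [[-0.09, 0.02, 0], [0, 0, 0]]
    - [[-0.09, 0.02, 0], [0, 0, 0]]

```text
time_s: 18.05
ee_pos: [516.4, 154.4, 270.0]
ee_rot: [179.9, -0.0, 90.0]
force: [0.3, -0.4, -0.1]
gripper_width: 91.2
gripper_force: 0.0
```

Request:
send_rows:
  deltas:
    - [[0, 0, 0], [0, 0, 0]]
    - [[0, 0, 0], [0, 0, 0]]

```text
time_s: 18.25
ee_pos: [516.5, 155.4, 269.8]
ee_rot: [179.9, -0.1, 89.9]
force: [0.1, 0.6, 0.0]
gripper_width: 91.1
gripper_force: 0.0
```

```bash
python3 look.py w6 bottle decanter coaster_left coaster_back coaster_right; python3 - <<'E'
from h import *
np.set_printoptions(precision=1,suppress=True)
o=[]
for k in('scene','side'):
    grab_frame(k);c=calibration(k)
    for d in trace(k,'bottle'): print(k,d['p'],box(d),box(d)-edges(c,'bottle',[466,366,5]))
E
```

```text
[516.5 155.4 269.8] [179.9  -0.1  89.9]
decanter 0.68 [176.   48.8 261.2 142.2] [486.4 232.6]
coaster_left 0.73 [174.4  -0.5 243.   22.8] [468.  327.9]
coaster_left 0.64 [283.2  42.6 362.2 117. ] [602.  252.9]
coaster_back 0.96 [286.5  42.6 361.5 117.8] [603.6 252.5]
coaster_right 0.58 [194.7 166.4 264.5 234.6] [487.6 102.8]
scene 0.63 [371.3 276.7 412.6 336.3] [4.9 1.5 1.6 3.1]
side 0.85 [158.2  75.9 176.3 133.7] [ 0.2 -0.7 -1.7 -0.4]
```

View pics/w6.png

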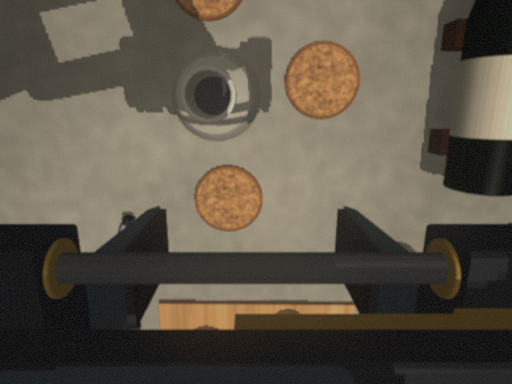

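Back coaster is at (322,79), right coaster (228,198), decanter rim about (211,95). The bottle is out of view, but the side camera agrees with its placing.

```bash
python3 - <<'E'
from h import *
import pickle
np.set_printoptions(precision=1,suppress=True)
c=pickle.load(open('w6.pkl','rb'))[0]
im=cv2.imread('pics/w6.png');h=cv2.cvtColor(im,cv2.COLOR_BGR2HSV)
m=((h[...,0]<18)&(h[...,1]>110)&(h[...,2]>70)).astype(np.uint8)
N,L,S,cen=cv2.connectedComponentsWithStats(m)
for i in range(1,N):
    if S[i,4]>2000: print(S[i],ray(c,cen[i],4))
for u in [(187,95),(236,95),(211.5,70),(211.5,120),(211.5,95)]: print(ray(c,u,110))
cv2.imwrite('pics/w6c.png',cv2.resize(im[50:150,160:270],None,fx=5,fy=5,interpolation=cv2.INTER_CUBIC))
E
python3 comb.py w1 w2 w3 w4 w5 w6 | grep -A5 -E 'decanter|coaster'
```

```text
[ 285   41   75   78 4500] [601.4 253.3   4. ]
[ 195  166   67   65 3450] [485.6 106.    4. ]
[ 159  302  196   28 3449] [488.6 -65.4   4. ]
[457.7 233.1 110. ]
[502.3 233.  110. ]
[480.7 254.5 110. ]
[479.3 210.8 110. ]
[480.  233.1 110. ]
decanter free [477.  233.7  -5.6] zfix [477.1 233.7]
     scene [-1.7 -0.2 -2.4 -2.9]
     side [-1.6  0.   1.1 -6.1]
     w1 [0.2 1.2 1.4 0.1]
     w6 [-5.1 -1.1 -0.2 -1. ]
coaster_left free [461.5 365.9  -8. ] zfix [464.4 366.5]
     scene [ 0.2 -0.6  1.4 -0.6]
     side [ 0.9 -0.8  6.2 -3. ]
coaster_right free [486.3 103.7   5.3] zfix [486.1 103. ]
     w1 [ 0.7 -0.1  0.6  0. ]
     w2 [-0.3  1.4  3.7  1.5]
     w6 [-0.7 -0.6 -1.7 -2.1]
coaster_back free [604.2 250.4  -2.5] zfix [603.6 250.1]
     w1 [ 2.1  0.4 -0.3 -1.2]
     w6 [-0.4 -0.8 -0.1  2.7]
```

View pics/w6c.png

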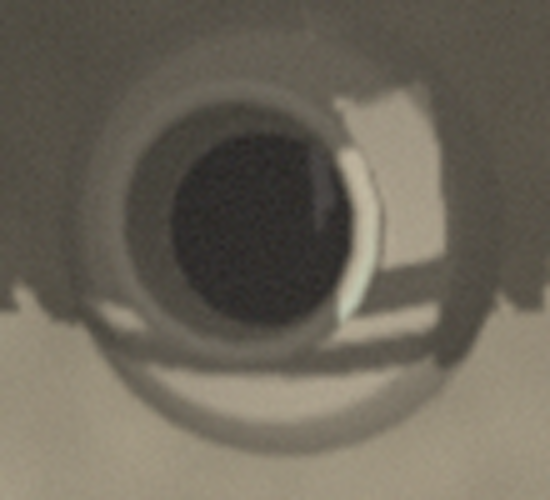

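Mouth centre is at about (209,95) in w6, which gives (477.5,233.5). Lamp next.

Request:
send_rows:
  deltas:
    - [[-0.05, 0.01, 0], [0, 0, 0]]
    - [[-0.09, 0.0122, 0], [0, 0, 0]]
    - [[-0.09, 0.0122, 0], [0, 0, 0]]
    - [[-0.09, 0.0122, 0], [0, 0, 0]]
    - [[-0.09, 0.0122, 0], [0, 0, 0]]
    - [[-0.09, 0.0122, 0], [0, 0, 0]]
    - [[-0.09, 0.0122, 0], [0, 0, 0]]
    - [[-0.09, 0.0122, 0], [0, 0, 0]]
    - [[-0.09, 0.0122, 0], [0, 0, 0]]
    - [[-0.09, 0.0122, 0], [0, 0, 0]]

```text
time_s: 19.75
ee_pos: [576.2, -275.6, 268.9]
ee_rot: [180.0, -0.0, 90.0]
force: [0.3, 0.3, 0.0]
gripper_width: 91.4
gripper_force: 0.0
```

Request:
send_rows:
  deltas:
    - [[-0.09, 0.0122, 0], [0, 0, 0]]
    - [[-0.09, 0.0122, 0], [0, 0, 0]]
    - [[-0.064, 0.0024, 0], [0, 0, 0]]
    - [[0, 0, 0], [0, 0, 0]]
    - [[0, 0, 0], [0, 0, 0]]
    - [[0, 0, 0], [0, 0, 0]]

```text
time_s: 20.35
ee_pos: [589.7, -394.6, 269.0]
ee_rot: [-180.0, -0.0, 90.1]
force: [0.6, 0.0, 0.3]
gripper_width: 91.3
gripper_force: 0.0
```

```bash
python3 look.py w7 lamp funnel cork; python3 comb.py w1 w2 w3 w4 w5 w6 w7| grep -A7 -E 'lamp|cork|funnel'
```

```text
[ 589.7 -394.6  269. ] [-180.    -0.    90.1]
lamp 0.77 [228.6  87.9 276.9 136.4] [ 590.5 -333.2]
funnel 0.74 [ -0.5  61.4  32.8 120.1] [ 337.4 -311.5]
funnel 0.45 [168.  233.  173.2 252.3] [ 492.3 -486.2]
cork 0.92 [111.9 103.6 145.1 125.3] [ 452.9 -336.3]
cork 0.7 [196.1 202.5 219.8 234.6] [ 537.1 -458.1]
lamp free [ 590.2 -335.     5.8] zfix [ 590.  -334.8]
     scene [-2.1 -0.4  4.6  3. ]
     side [-0.9 -1.9 -2.6 -1.4]
     w3 [-1.5  2.5  0.3 -1.6]
     w4 [ 0.6  0.   2.1 -0.4]
     w7 [ 0.3  1.2 -1.3  0.8]
funnel free [ 452.9 -226.7   10.3] zfix [ 453.1 -226.5]
     scene [ 2.6  1.4 -0.1  1.1]
     side [-0.3  0.8  1.4 -0.8]
     w3 [-2.8  1.9  0.8 -1.4]
     w4 [-2.5  1.5  3.4 -0.5]
dish free [ 452.3 -119.9    8.2] zfix [ 452.3 -119.8]
     scene [-3.3 -1.8 -4.4  0.7]
     side [-1.7  0.8  0.4  0.4]
--
cork free [ 449.5 -336.1    6.9] zfix [ 449.7 -336. ]
     scene [-0.2 -0.8 -0.8  0.5]
     side [-2.2 -2.7  0.7 -0.3]
     w3 [ 0.5 -1.4 -0.3 -0.1]
     w4 [-0.9  0.9 -2.5  2.4]
     w7 [-0.1 -0.7  1.4  0.3]
glass free [ 585.7 -121.6    0.7] zfix [ 585.  -122.4]
     scene [-2.8 -5.4 -0.1 -1.6]
```

View pics/w7.png

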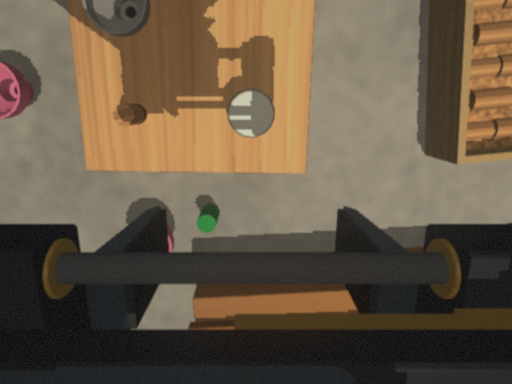

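Lamp cap is at (251,113); fit says (590,-335).

Request:
send_rows:
  deltas:
    - [[0.06, 0.001, 0], [0, 0, 0]]
    - [[0.062, 0, 0], [0, 0, 0]]
    - [[0, 0, 0.07], [0, 0, 0]]
    - [[0, 0, 0.09], [0, 0, 0]]
    - [[0, 0, 0.09], [0, 0, 0]]
    - [[0, 0, 0.08], [0, 0, 0]]
    - [[0, 0, 0.06], [0, 0, 0]]
    - [[0, 0, 0.042], [0, 0, 0]]
    - [[0, 0, 0.02], [0, 0, 0]]
    - [[0, 0, 0.02], [0, 0, 0]]

```text
time_s: 21.55
ee_pos: [590.5, -334.6, 33.0]
ee_rot: [180.0, 0.0, 90.0]
force: [-0.1, -0.1, 0.4]
gripper_width: 90.9
gripper_force: 0.0
```

Request:
send_rows:
  deltas:
    - [[0, 0, 0], [0, 0, 0]]
    - [[0, 0, 0], [0, 0, 0]]
    - [[0, 0, 0], [0, 0, 0]]
    - [[0, 0, 0], [0, 0, 0]]
    - [[0, 0, 0], [0, 0, 0]]
    - [[0, 0, 0], [0, 0, 0]]
    - [[0, 0, 0], [0, 0, 0]]
    - [[0, 0, 0], [0, 0, 0]]
  grip: 1
  grip_force: 20

```text
time_s: 22.35
ee_pos: [589.9, -335.0, 33.4]
ee_rot: [180.0, 0.0, 90.0]
force: [-1.4, 0.5, 3.9]
gripper_width: 49.4
gripper_force: 20.0
```

Request:
send_rows:
  deltas:
    - [[0, 0, -0.01], [0, 0, 0]]
    - [[0, 0, -0.04], [0, 0, 0]]
    - [[0, 0, -0.06], [0, 0, 0]]
    - [[0, 0, -0.07], [0, 0, 0]]
    - [[0, 0, -0.07], [0, 0, 0]]
    - [[0, 0, -0.06], [0, 0, 0]]
    - [[0, 0, -0.03], [0, 0, 0]]
    - [[0.03, 0, 0], [0, 0, 0]]
    - [[0.06, 0, 0], [0, 0, 0]]
    - [[0.08, 0, 0], [0, 0, 0]]

```text
time_s: 23.35
ee_pos: [589.0, -248.7, 200.6]
ee_rot: [-179.8, -0.1, 89.9]
force: [0.7, 0.9, -2.7]
gripper_width: 49.4
gripper_force: 20.0
```

Request:
send_rows:
  deltas:
    - [[0.09, 0.0023, 0], [0, 0, 0]]
    - [[0.09, 0.0023, 0], [0, 0, 0]]
    - [[0.09, 0.0023, 0], [0, 0, 0]]
    - [[0.09, 0.0023, 0], [0, 0, 0]]
    - [[0.09, 0.0023, 0], [0, 0, 0]]
    - [[0.09, 0.0023, 0], [0, 0, 0]]
    - [[0.09, 0.0023, 0], [0, 0, 0]]
    - [[0.09, 0.0023, 0], [0, 0, 0]]
    - [[0.09, 0.0023, 0], [0, 0, 0]]
    - [[0.09, 0.0023, 0], [0, 0, 0]]

```text
time_s: 24.35
ee_pos: [599.5, 202.6, 200.9]
ee_rot: [-179.8, 0.0, 90.0]
force: [0.5, -0.6, -2.7]
gripper_width: 49.7
gripper_force: 20.0
```

Request:
send_rows:
  deltas:
    - [[0.065, 0, 0], [0, 0, 0]]
    - [[0.04, 0, 0], [0, 0, 0]]
    - [[0, 0, 0], [0, 0, 0]]
    - [[0, 0, 0.06], [0, 0, 0]]
    - [[0, 0, 0.08], [0, 0, 0]]
    - [[0, 0, 0.08], [0, 0, 0]]
    - [[0, 0, 0.06], [0, 0, 0]]
    - [[0, 0, 0.034], [0, 0, 0]]
    - [[0, 0, 0.02], [0, 0, 0]]
    - [[0, 0, 0], [0, 0, 0]]

```text
time_s: 25.35
ee_pos: [600.5, 251.2, 34.4]
ee_rot: [-179.8, 0.1, 89.9]
force: [-0.3, 0.4, -2.7]
gripper_width: 49.7
gripper_force: 20.0
```

Request:
send_rows:
  deltas:
    - [[0, 0, 0.004], [0, 0, 0]]
    - [[0, 0, 0.002], [0, 0, 0]]
    - [[0, 0, 0.002], [0, 0, 0]]
    - [[0, 0, 0], [0, 0, 0]]
    - [[0, 0, 0], [0, 0, 0]]

```text
time_s: 25.85
ee_pos: [601.7, 252.8, 32.4]
ee_rot: [180.0, -0.0, 90.0]
force: [-0.5, 0.2, -2.5]
gripper_width: 49.4
gripper_force: 20.0
```

Request:
send_rows:
  deltas:
    - [[0, 0, 0.003], [0, 0, 0]]
    - [[0, 0, 0], [0, 0, 0]]
    - [[0, 0, 0], [0, 0, 0]]

```text
time_s: 26.15
ee_pos: [601.5, 252.7, 30.5]
ee_rot: [180.0, -0.0, 90.0]
force: [0.7, -0.2, -2.1]
gripper_width: 49.7
gripper_force: 20.0
```

Request:
send_rows:
  deltas:
    - [[0, 0, 0.002], [0, 0, 0]]
    - [[0, 0, 0], [0, 0, 0]]
    - [[0, 0, 0], [0, 0, 0]]

```text
time_s: 26.45
ee_pos: [601.5, 252.7, 30.4]
ee_rot: [180.0, -0.0, 90.0]
force: [-3.1, -1.4, 5.9]
gripper_width: 49.2
gripper_force: 20.0
```

Request:
send_rows:
  deltas:
    - [[0, 0, -0.001], [0, 0, 0]]
    - [[0, 0, 0], [0, 0, 0]]
    - [[0, 0, 0], [0, 0, 0]]
    - [[0, 0, 0], [0, 0, 0]]
    - [[0, 0, 0], [0, 0, 0]]
    - [[0, 0, 0], [0, 0, 0]]
    - [[0, 0, 0], [0, 0, 0]]
  grip: 0

```text
time_s: 27.15
ee_pos: [601.5, 252.6, 29.9]
ee_rot: [-180.0, -0.0, 90.0]
force: [0.2, 0.3, 1.0]
gripper_width: 91.1
gripper_force: 0.0
```

Request:
send_rows:
  deltas:
    - [[0, 0, -0.03], [0, 0, 0]]
    - [[0, 0, -0.06], [0, 0, 0]]
    - [[0, 0, -0.09], [0, 0, 0]]
    - [[0, 0, -0.09], [0, 0, 0]]
    - [[0, 0, -0.09], [0, 0, 0]]
    - [[0, 0, -0.08], [0, 0, 0]]
    - [[0, 0, -0.04], [0, 0, 0]]
    - [[-0.04, -0.015, 0], [0, 0, 0]]
    - [[-0.08, -0.027, 0], [0, 0, 0]]
    - [[0, 0, 0], [0, 0, 0]]

```text
time_s: 28.15
ee_pos: [579.0, 189.1, 271.9]
ee_rot: [180.0, 0.1, 89.8]
force: [-0.7, -0.6, 0.3]
gripper_width: 91.3
gripper_force: 0.0
```

```bash
python3 look.py w8 lamp decanter; python3 - <<'E'
from h import *
np.set_printoptions(precision=1,suppress=True)
import pickle
c,R=pickle.load(open('w8.pkl','rb'))
for n,p,b in R:
    if n=='lamp': print(b-edges(c,'lamp',[601.5,252.5,5]))
for k in('scene','side'):
    grab_frame(k);c=calibration(k)
    for d in trace(k,'lamp'): print(k,d['p'],box(d),box(d)-edges(c,'lamp',[601.5,252.5,5]))
E
```

```text
[579.  189.1 271.9] [180.    0.1  89.8]
lamp 0.74 [249.2  80.3 296.7 133.4] [601.2 255.2]
decanter 0.8 [118.1  78.8 209.5 169.8] [496.8 240.1]
[-0.2 -4.8  0.5  0.8]
scene 0.85 [286.6 292.9 308.1 326.8] [ 3.5  2.5 -1.2  0.3]
side 0.68 [215.5 111.7 232.3 138.4] [0.8 0.9 1.1 0.9]
```

Request:
send_rows:
  deltas:
    - [[-0.08, -0.0257, 0], [0, 0, 0]]
    - [[-0.09, -0.0313, 0], [0, 0, 0]]
    - [[-0.09, -0.0313, 0], [0, 0, 0]]
    - [[-0.09, -0.0313, 0], [0, 0, 0]]
    - [[-0.09, -0.0313, 0], [0, 0, 0]]
    - [[-0.09, -0.0313, 0], [0, 0, 0]]
    - [[-0.09, -0.0313, 0], [0, 0, 0]]
    - [[-0.08, -0.0288, 0], [0, 0, 0]]
    - [[-0.045, -0.0147, 0], [0, 0, 0]]
    - [[0, 0, 0], [0, 0, 0]]

```text
time_s: 29.5
ee_pos: [451.6, -182.1, 269.9]
ee_rot: [-180.0, 0.0, 89.8]
force: [-0.2, 0.4, 0.4]
gripper_width: 91.0
gripper_force: 0.0
```

Request:
send_rows:
  deltas:
    - [[0, 0, 0], [0, 0, 0]]
    - [[0, 0, 0], [0, 0, 0]]

```text
time_s: 29.7
ee_pos: [452.6, -178.9, 269.8]
ee_rot: [180.0, -0.0, 90.1]
force: [-0.4, -0.2, 0.5]
gripper_width: 91.5
gripper_force: 0.0
```

```bash
python3 look.py w9 dish funnel cork glass; python3 comb.py w1 w2 w3 w4 w5 w6 w7 w9| grep -A7 -E 'dish|cork|funnel'
```

```text
[ 452.6 -178.9  269.8] [180.   -0.   90.1]
dish 0.55 [224.6  86.8 279.4 138.9] [ 452.8 -119.4]
funnel 0.84 [226.5 179.4 278.  236.2] [ 453.1 -226.9]
cork 0.72 [243.  284.4 258.7 298. ] [ 451.6 -340.4]
glass 0.7 [335.3  81.3 441.7 147.4] [ 572. -118.]
funnel free [ 453.  -226.4    9.5] zfix [ 453.  -226.6]
     scene [ 2.6  1.3 -0.1  1.1]
     side [-0.2  0.8  1.5 -0.8]
     w3 [-2.8  2.   0.8 -1.4]
     w4 [-2.5  1.6  3.4 -0.5]
     w9 [-2.2  0.4  2.1 -0.5]
dish free [ 452.5 -119.9    8. ] zfix [ 452.5 -119.9]
     scene [-3.3 -1.8 -4.5  0.7]
     side [-1.6  0.7  0.4  0.4]
     w2 [-0.3 -1.   2.5  1.1]
     w3 [-1.4  0.1  0.2 -2.5]
     w9 [ 0.4 -1.4 -0.7  1.5]
cork free [ 449.5 -336.1    6.9] zfix [ 449.7 -336. ]
     scene [-0.2 -0.8 -0.8  0.5]
     side [-2.2 -2.7  0.7 -0.3]
     w3 [ 0.5 -1.4 -0.3 -0.1]
     w4 [-0.9  0.9 -2.5  2.4]
     w7 [-0.1 -0.7  1.4  0.3]
glass free [ 586.6 -120.8    1.7] zfix [ 584.7 -121.5]
     scene [-2.5 -5.2  0.2 -1.5]
```

View pics/w9.png

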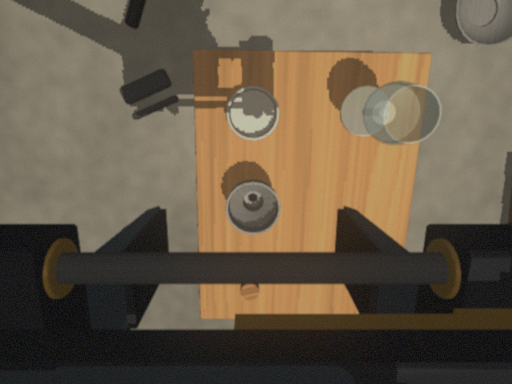

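The dish is at (252,112), the funnel at (253,207), and the glass is clear at (390,112).

Request:
send_rows:
  deltas:
    - [[0.06, 0.001, 0], [0, 0, 0]]
    - [[0.06, 0, 0], [0, 0, 0]]
    - [[0, 0, 0.07], [0, 0, 0]]
    - [[0, 0, 0.09], [0, 0, 0]]
    - [[0, 0, 0.09], [0, 0, 0]]
    - [[0, 0, 0.09], [0, 0, 0]]
    - [[0, 0, 0.07], [0, 0, 0]]
    - [[0, 0, 0.04], [0, 0, 0]]
    - [[0, 0, 0.03], [0, 0, 0]]
    - [[0, 0, 0.011], [0, 0, 0]]

```text
time_s: 30.95
ee_pos: [451.8, -119.3, 23.0]
ee_rot: [-179.8, -0.1, 90.0]
force: [-0.8, 0.7, -0.4]
gripper_width: 91.5
gripper_force: 0.0
```

Request:
send_rows:
  deltas:
    - [[0, 0, 0], [0, 0, 0]]
    - [[0, 0, 0], [0, 0, 0]]
    - [[0, 0, 0], [0, 0, 0]]
    - [[0, 0, 0], [0, 0, 0]]
    - [[0, 0, 0], [0, 0, 0]]
    - [[0, 0, 0], [0, 0, 0]]
    - [[0, 0, 0], [0, 0, 0]]
    - [[0, 0, 0], [0, 0, 0]]
  grip: 1
  grip_force: 15

```text
time_s: 31.75
ee_pos: [453.2, -120.0, 25.2]
ee_rot: [179.9, 0.0, 90.0]
force: [-0.5, 0.5, 6.0]
gripper_width: 62.1
gripper_force: 15.0
```

Request:
send_rows:
  deltas:
    - [[0, 0, -0.01], [0, 0, 0]]
    - [[0, 0, -0.04], [0, 0, 0]]
    - [[0, 0, -0.07], [0, 0, 0]]
    - [[0, 0, -0.05], [0, 0, 0]]
    - [[0, 0, -0.03], [0, 0, 0]]
    - [[0.04, 0.006, 0], [0, 0, 0]]
    - [[0.08, 0.0118, 0], [0, 0, 0]]
    - [[0.09, 0.0132, 0], [0, 0, 0]]
    - [[0.09, 0.0132, 0], [0, 0, 0]]
    - [[0.09, 0.0132, 0], [0, 0, 0]]

```text
time_s: 32.75
ee_pos: [480.7, 76.7, 124.4]
ee_rot: [-180.0, 0.0, 90.0]
force: [1.3, -0.3, -1.3]
gripper_width: 62.1
gripper_force: 15.0
```

Request:
send_rows:
  deltas:
    - [[0.0614, 0.0088, 0], [0, 0, 0]]
    - [[0, 0, 0], [0, 0, 0]]
    - [[0, 0, 0.05], [0, 0, 0]]
    - [[0, 0, 0.07], [0, 0, 0]]
    - [[0, 0, 0.05], [0, 0, 0]]
    - [[0, 0, 0.02], [0, 0, 0]]
    - [[0, 0, 0.009], [0, 0, 0]]
    - [[0, 0, 0], [0, 0, 0]]
    - [[0, 0, 0], [0, 0, 0]]
    - [[0, 0, 0], [0, 0, 0]]

```text
time_s: 33.75
ee_pos: [486.5, 105.9, 26.0]
ee_rot: [179.9, -0.0, 90.0]
force: [0.3, 0.7, -1.6]
gripper_width: 62.0
gripper_force: 15.0
```

Request:
send_rows:
  deltas:
    - [[0, 0, 0.003], [0, 0, 0]]
    - [[0, 0, 0.003], [0, 0, 0]]
    - [[0, 0, 0], [0, 0, 0]]
    - [[0, 0, 0], [0, 0, 0]]

```text
time_s: 34.15
ee_pos: [485.9, 105.9, 22.3]
ee_rot: [180.0, -0.0, 90.0]
force: [-0.2, -1.1, 2.1]
gripper_width: 62.3
gripper_force: 15.0
```

Request:
send_rows:
  deltas:
    - [[0, 0, 0.002], [0, 0, 0]]
    - [[0, 0, 0], [0, 0, 0]]
    - [[0, 0, 0], [0, 0, 0]]

```text
time_s: 34.45
ee_pos: [485.9, 105.9, 22.1]
ee_rot: [179.9, -0.0, 90.0]
force: [-2.4, -1.2, 10.3]
gripper_width: 61.9
gripper_force: 15.0
```

Request:
send_rows:
  deltas:
    - [[0, 0, -0.001], [0, 0, 0]]
    - [[0, 0, 0], [0, 0, 0]]
    - [[0, 0, 0], [0, 0, 0]]
    - [[0, 0, 0], [0, 0, 0]]
    - [[0, 0, 0], [0, 0, 0]]
    - [[0, 0, 0], [0, 0, 0]]
  grip: 0

```text
time_s: 35.05
ee_pos: [485.6, 105.8, 21.3]
ee_rot: [-180.0, -0.0, 90.0]
force: [0.1, 0.1, -0.3]
gripper_width: 91.3
gripper_force: 0.0
```

Request:
send_rows:
  deltas:
    - [[0, 0, -0.03], [0, 0, 0]]
    - [[0, 0, -0.07], [0, 0, 0]]
    - [[0, 0, -0.09], [0, 0, 0]]
    - [[0, 0, -0.09], [0, 0, 0]]
    - [[0, 0, -0.09], [0, 0, 0]]
    - [[0, 0, -0.07], [0, 0, 0]]
    - [[0, 0, -0.03], [0, 0, 0]]
    - [[-0.06, 0, 0], [0, 0, 0]]
    - [[-0.06, 0, 0], [0, 0, 0]]
    - [[0, 0, 0], [0, 0, 0]]

```text
time_s: 36.05
ee_pos: [485.3, 43.4, 256.5]
ee_rot: [180.0, 0.1, 89.8]
force: [-0.3, 0.7, 0.2]
gripper_width: 91.0
gripper_force: 0.0
```

Request:
send_rows:
  deltas:
    - [[0, 0, 0], [0, 0, 0]]
    - [[0, 0, 0], [0, 0, 0]]

```text
time_s: 36.25
ee_pos: [485.5, 46.4, 256.3]
ee_rot: [-180.0, -0.0, 90.0]
force: [0.1, -0.7, 0.2]
gripper_width: 91.4
gripper_force: 0.0
```

```bash
python3 look.py w10 dish coaster_right decanter; python3 - <<'E'
from h import *
np.set_printoptions(precision=1,suppress=True)
import pickle
c,R=pickle.load(open('w10.pkl','rb'))
for n,p,b in R:
    if n=='dish': print(fit('dish',[(c,b)],[485,106,5],5))
im=cv2.imread('pics/w10.png');h=cv2.cvtColor(im,cv2.COLOR_BGR2HSV)
m=((h[...,0]<18)&(h[...,1]>110)&(h[...,2]>50)).astype(np.uint8)
N,L,S,cen=cv2.connectedComponentsWithStats(m)
for i in range(1,N):
    if S[i,4]>500:
        b=S[i,:4];print(S[i]); print(fit('coaster_right',[(c,np.array([b[0]-.5,b[1]-.5,b[0]+b[2]-.5,b[1]+b[3]-.5]))],[485,106,0],0))
E
```

```text
[485.5  46.4 256.3] [-180.   -0.   90.]
dish 0.85 [223.1  86.3 277.3 140.8] [483.6 105.4]
dish 0.56 [301.8 284.5 355.6 319.1] [ 586.9 -136.6]
coaster_right 0.91 [215.3  72.4 290.3 153.7] [486.7 105.5]
decanter 0.92 [197.9  -0.5 294.9  41.5] [480.8 182.7]
(array([483.6, 104.8]), array([-0.5, -0.9,  0.5,  1.1]))
(array([ 587.8, -137.5]), array([ 2. , -9.8, -1.7,  6.1]))
[324   0  67  20 952]
(array([601.9, 183.4]), array([-9.2, -1.5,  4.4, 64.7]))
[ 215   75   75   77 1888]
(array([485.7, 104.2]), array([-0.4, -0.3,  0.4,  0.3]))
[ 174  233  163   20 2863]
(array([434.6, -87.6]), array([  6.2,  -3.7, -89.1,  39.6]))
[ 176  283  154   48 5344]
(array([ 445.9, -160.6]), array([ 15.1,  -3.5, -73.9,   7.5]))
```

View pics/w10.png

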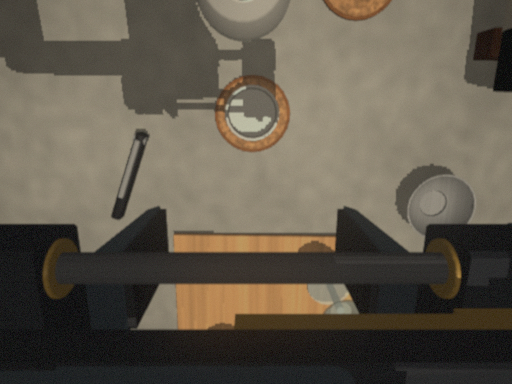

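The dish sits centred on the right coaster at (252,112). Now I'll check numerically which cork end is stained, then move to the cork.

```bash
python3 - <<'E'
import cv2
a=cv2.imread('pics/a_side.png')[:,:,::-1]
for r in range(251,277): print(r,a[r,296:303].mean(0).round(), end=';')
E
```

```text
251 [218. 149.  68.];252 [208. 139.  63.];253 [195. 127.  57.];254 [188. 120.  53.];255 [188. 120.  53.];256 [190. 121.  55.];257 [191. 122.  55.];258 [188. 120.  52.];259 [174. 110.  49.];260 [142.  88.  39.];261 [114.  70.  33.];262 [103.  63.  28.];263 [103.  63.  28.];264 [103.  64.  29.];265 [100.  62.  29.];266 [102.  62.  28.];267 [107.  66.  30.];268 [109.  66.  30.];269 [110.  67.  32.];270 [107.  63.  29.];271 [92. 49. 23.];272 [71. 32. 17.];273 [77. 37. 19.];274 [120.  70.  32.];275 [176. 113.  50.];276 [206. 138.  60.];
```

Request:
send_rows:
  deltas:
    - [[-0.06, -0.01, 0], [0, 0, 0]]
    - [[-0.09, -0.01, 0], [0, 0, 0]]
    - [[-0.09, -0.01, 0], [0, 0, 0]]
    - [[-0.09, -0.01, 0], [0, 0, 0]]
    - [[-0.09, -0.01, 0], [0, 0, 0]]
    - [[-0.09, -0.01, 0], [0, 0, 0]]
    - [[-0.09, -0.01, 0], [0, 0, 0]]
    - [[-0.09, -0.0018, 0], [0, 0, 0]]
    - [[-0.0736, 0, 0], [0, 0, 0]]
    - [[0, 0, 0], [0, 0, 0]]

```text
time_s: 37.45
ee_pos: [449.8, -339.8, 255.7]
ee_rot: [-180.0, 0.1, 89.8]
force: [0.3, 1.0, -0.1]
gripper_width: 90.9
gripper_force: 0.0
```

Request:
send_rows:
  deltas:
    - [[0, 0, 0.06], [0, 0, 0]]
    - [[0, 0, 0.08], [0, 0, 0]]
    - [[0, 0, 0.08], [0, 0, 0]]
    - [[0, 0, 0.08], [0, 0, 0]]
    - [[0, 0, 0.06], [0, 0, 0]]
    - [[0, 0, 0.04], [0, 0, 0]]
    - [[0, 0, 0.028], [0, 0, 0]]
    - [[0, 0, 0], [0, 0, 0]]
    - [[0, 0, 0], [0, 0, 0]]

```text
time_s: 38.35
ee_pos: [450.2, -335.4, 42.7]
ee_rot: [180.0, -0.0, 90.0]
force: [-0.6, -1.2, 0.7]
gripper_width: 91.1
gripper_force: 0.0
```

The stain band is at the bottom (rows 271–273), so the cork already stands on its stained end. Grasp it.

Request:
send_rows:
  deltas:
    - [[0, 0, 0], [0, 0, 0]]
    - [[0, 0, 0], [0, 0, 0]]
    - [[0, 0, 0], [0, 0, 0]]
    - [[0, 0, 0], [0, 0, 0]]
    - [[0, 0, 0], [0, 0, 0]]
    - [[0, 0, 0], [0, 0, 0]]
    - [[0, 0, 0], [0, 0, 0]]
    - [[0, 0, 0], [0, 0, 0]]
    - [[0, 0, 0], [0, 0, 0]]
    - [[0, 0, 0], [0, 0, 0]]
  grip: 1
  grip_force: 8

```text
time_s: 39.35
ee_pos: [449.7, -336.0, 42.4]
ee_rot: [-180.0, -0.0, 90.0]
force: [0.6, -0.2, -0.9]
gripper_width: 23.6
gripper_force: 8.0
```

Request:
send_rows:
  deltas:
    - [[0, 0, -0.01], [0, 0, 0]]
    - [[0, 0, -0.05], [0, 0, 0]]
    - [[0, 0, -0.08], [0, 0, 0]]
    - [[0, 0, -0.06], [0, 0, 0]]
    - [[0, 0, -0.02], [0, 0, 0]]
    - [[0.04, 0.004, 0], [0, 0, 0]]
    - [[0.08, 0.0066, 0], [0, 0, 0]]
    - [[0.09, 0.007, 0], [0, 0, 0]]
    - [[0.09, 0.007, 0], [0, 0, 0]]
    - [[0.09, 0.007, 0], [0, 0, 0]]

```text
time_s: 40.35
ee_pos: [464.8, -139.2, 151.6]
ee_rot: [-179.9, -0.0, 90.0]
force: [0.8, -1.2, -0.0]
gripper_width: 23.8
gripper_force: 8.0
```

Request:
send_rows:
  deltas:
    - [[0.09, 0.007, 0], [0, 0, 0]]
    - [[0.09, 0.007, 0], [0, 0, 0]]
    - [[0.09, 0.007, 0], [0, 0, 0]]
    - [[0.09, 0.007, 0], [0, 0, 0]]
    - [[0.0826, 0.007, 0], [0, 0, 0]]
    - [[0.05, 0.004, 0], [0, 0, 0]]
    - [[0, 0, 0], [0, 0, 0]]
    - [[0, 0, 0.05], [0, 0, 0]]
    - [[0, 0, 0.06], [0, 0, 0]]
    - [[0, 0, 0.05], [0, 0, 0]]

```text
time_s: 41.35
ee_pos: [484.1, 104.2, 70.9]
ee_rot: [-179.9, 0.0, 90.0]
force: [0.1, -0.4, -0.9]
gripper_width: 23.8
gripper_force: 8.0
```

Request:
send_rows:
  deltas:
    - [[0, 0, 0.03], [0, 0, 0]]
    - [[0, 0, 0.02], [0, 0, 0]]
    - [[0, 0, 0], [0, 0, 0]]
    - [[0, 0, 0], [0, 0, 0]]
    - [[0, 0, 0.003], [0, 0, 0]]
    - [[0, 0, 0], [0, 0, 0]]
    - [[0, 0, 0], [0, 0, 0]]

```text
time_s: 42.05
ee_pos: [485.3, 105.4, 46.5]
ee_rot: [179.9, -0.0, 90.0]
force: [-0.2, -0.1, 0.4]
gripper_width: 23.3
gripper_force: 8.0
```

Request:
send_rows:
  deltas:
    - [[0, 0, 0.002], [0, 0, 0]]
    - [[0, 0, 0], [0, 0, 0]]
    - [[0, 0, 0], [0, 0, 0]]

```text
time_s: 42.35
ee_pos: [485.0, 105.4, 45.0]
ee_rot: [180.0, -0.0, 90.0]
force: [-0.1, 0.0, 0.0]
gripper_width: 24.0
gripper_force: 8.0
```

Request:
send_rows:
  deltas:
    - [[0, 0, 0.002], [0, 0, 0]]
    - [[0, 0, 0], [0, 0, 0]]
    - [[0, 0, 0], [0, 0, 0]]

```text
time_s: 42.65
ee_pos: [485.2, 105.4, 44.2]
ee_rot: [180.0, -0.0, 90.0]
force: [-1.1, 0.3, 3.3]
gripper_width: 23.6
gripper_force: 8.0
```

Request:
send_rows:
  deltas:
    - [[0, 0, 0], [0, 0, 0]]
    - [[0, 0, 0], [0, 0, 0]]
    - [[0, 0, 0], [0, 0, 0]]
    - [[0, 0, 0], [0, 0, 0]]
    - [[0, 0, 0], [0, 0, 0]]
    - [[0, 0, 0], [0, 0, 0]]
    - [[0, 0, 0], [0, 0, 0]]
  grip: 0

```text
time_s: 43.35
ee_pos: [485.1, 105.3, 43.9]
ee_rot: [180.0, -0.0, 90.0]
force: [-0.0, -0.1, -0.7]
gripper_width: 77.0
gripper_force: 0.0
```

Request:
send_rows:
  deltas:
    - [[0, 0, -0.02], [0, 0, 0]]
    - [[0, 0, -0.06], [0, 0, 0]]
    - [[0, 0, -0.09], [0, 0, 0]]
    - [[0, 0, -0.09], [0, 0, 0]]
    - [[0, 0, -0.09], [0, 0, 0]]
    - [[0, 0, -0.07], [0, 0, 0]]
    - [[0, 0, -0.032], [0, 0, 0]]
    - [[-0.06, -0.0064, 0], [0, 0, 0]]
    - [[-0.08, -0.0064, 0], [0, 0, 0]]
    - [[-0.09, -0.0064, 0], [0, 0, 0]]

```text
time_s: 44.35
ee_pos: [475.1, -10.3, 271.0]
ee_rot: [179.9, -0.0, 90.1]
force: [1.2, -0.7, 0.3]
gripper_width: 91.1
gripper_force: 0.0
```

Request:
send_rows:
  deltas:
    - [[-0.09, -0.0064, 0], [0, 0, 0]]
    - [[-0.09, -0.0064, 0], [0, 0, 0]]
    - [[-0.09, -0.0064, 0], [0, 0, 0]]
    - [[-0.09, -0.0064, 0], [0, 0, 0]]
    - [[-0.09, -0.0064, 0], [0, 0, 0]]
    - [[-0.07, -0.0064, 0], [0, 0, 0]]
    - [[-0.0326, -0.0064, 0], [0, 0, 0]]
    - [[0, 0, 0], [0, 0, 0]]
    - [[0, 0, 0], [0, 0, 0]]
    - [[0, 0, 0], [0, 0, 0]]

```text
time_s: 45.35
ee_pos: [453.2, -284.5, 270.2]
ee_rot: [180.0, -0.0, 90.1]
force: [0.7, -0.2, -0.2]
gripper_width: 90.9
gripper_force: 0.0
```

```bash
python3 look.py w11 funnel; python3 comb.py w1 w2 w3 w4 w9 w11| grep -A7 -E 'funnel'; python3 - <<'E'
from h import *
np.set_printoptions(precision=1,suppress=True)
import pickle
c,R=pickle.load(open('w11.pkl','rb'))
P['rim']=[(32,52)];im=cv2.imread('pics/w11.png');hh=cv2.cvtColor(im,cv2.COLOR_BGR2HSV)
u=proj(c,[[453,-226.5,60]])[0];print(u)
cv2.imwrite('pics/w11c.png',cv2.resize(im[int(u[1])-45:int(u[1])+45,int(u[0])-45:int(u[0])+45],(540,540),interpolation=cv2.INTER_CUBIC))
print(edges(c,'rim',[453,-226.5,8]), int(u[0])-45,int(u[1])-45)
for k in('scene','side'):
    grab_frame(k);c=calibration(k)
    for d in trace(k,'cork'): print(k,round(d['p'],2),box(d),box(d)-edges(c,'cork',[485,105.3,10]))
E
```

```text
[ 453.2 -284.5  270.2] [180.   -0.   90.1]
funnel 0.95 [224.7  82.2 280.6 146.6] [ 454.  -225.9]
funnel 0.94 [236.5 294.2 276.  313.3] [ 459.1 -459.8]
funnel 0.56 [100.2 157.1 157.9 216.8] [ 311.8 -307.7]
funnel free [ 453.2 -226.4    9.5] zfix [ 453.3 -226.5]
     scene [ 2.5  1.4 -0.2  1.1]
     side [-0.2  0.8  1.5 -0.8]
     w3 [-2.7  2.   0.9 -1.4]
     w4 [-2.4  1.5  3.5 -0.5]
     w9 [-2.   0.4  2.3 -0.6]
     w11 [-2.6  1.7  1.3 -1.4]
dish free [ 452.5 -119.9    8. ] zfix [ 452.5 -119.9]
[251.7 115.2]
[221.9  83.9 281.7 145.1] 206 70
scene 0.54 [287.7 226.8 302.9 246.2] [-0.7  2.4  3.   2.8]
scene 0.45 [161.5 110.9 169.3 127.3] [-126.9 -113.5 -130.6 -116.1]
side 0.52 [362.8 279.2 381.3 302.2] [155.1 130.2 164.1 135. ]
side 0.44 [207.2 151.1 216.2 163.3] [-0.5  2.1 -1.  -3.9]
```

View pics/w11c.png

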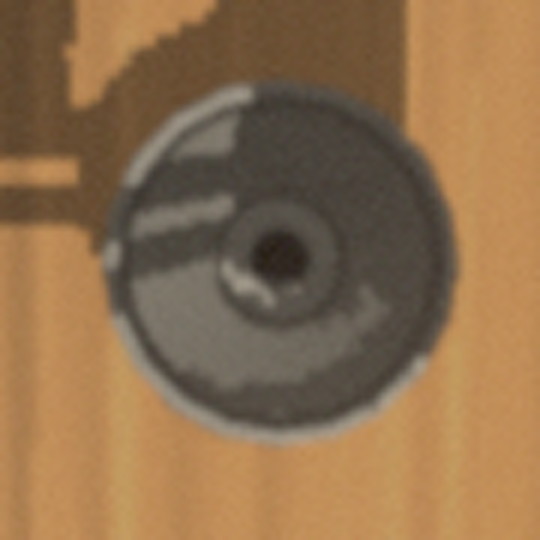

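Rim centre is at (252.8,113.8) in full-picture pixels, which gives (454,-226). Grasp it.

Request:
send_rows:
  deltas:
    - [[0.06, 0.002, 0], [0, 0, 0]]
    - [[0.06, 0, 0], [0, 0, 0]]
    - [[0, 0, 0.06], [0, 0, 0]]
    - [[0, 0, 0.09], [0, 0, 0]]
    - [[0, 0, 0.09], [0, 0, 0]]
    - [[0, 0, 0.09], [0, 0, 0]]
    - [[0, 0, 0.06], [0, 0, 0]]
    - [[0, 0, 0.04], [0, 0, 0]]
    - [[0, 0, 0.018], [0, 0, 0]]
    - [[0, 0, 0], [0, 0, 0]]

```text
time_s: 46.65
ee_pos: [453.6, -225.6, 45.1]
ee_rot: [-179.9, -0.1, 90.0]
force: [0.4, 0.2, 1.3]
gripper_width: 91.3
gripper_force: 0.0
```

Request:
send_rows:
  deltas:
    - [[0, 0, 0], [0, 0, 0]]
    - [[0, 0, 0], [0, 0, 0]]
    - [[0, 0, 0], [0, 0, 0]]
    - [[0, 0, 0], [0, 0, 0]]
    - [[0, 0, 0], [0, 0, 0]]
    - [[0, 0, 0], [0, 0, 0]]
    - [[0, 0, 0], [0, 0, 0]]
    - [[0, 0, 0], [0, 0, 0]]
    - [[0, 0, 0], [0, 0, 0]]
  grip: 1
  grip_force: 12

```text
time_s: 47.55
ee_pos: [454.4, -226.2, 46.5]
ee_rot: [179.9, 0.0, 90.0]
force: [-1.2, 0.6, 5.7]
gripper_width: 61.1
gripper_force: 12.0
```

Request:
send_rows:
  deltas:
    - [[0, 0, -0.01], [0, 0, 0]]
    - [[0, 0, -0.03], [0, 0, 0]]
    - [[0, 0, -0.05], [0, 0, 0]]
    - [[0, 0, -0.07], [0, 0, 0]]
    - [[0, 0, -0.07], [0, 0, 0]]
    - [[0, 0, -0.05], [0, 0, 0]]
    - [[0, 0, -0.02], [0, 0, 0]]
    - [[0, 0, 0], [0, 0, 0]]

```text
time_s: 48.35
ee_pos: [454.4, -226.1, 196.7]
ee_rot: [179.9, 0.1, 90.0]
force: [-0.2, 0.8, -0.9]
gripper_width: 61.1
gripper_force: 12.0
```

Request:
send_rows:
  deltas:
    - [[0.04, 0, 0], [0, 0, 0]]
    - [[0.07, 0.0047, 0], [0, 0, 0]]
    - [[0.09, 0.0047, 0], [0, 0, 0]]
    - [[0.09, 0.0047, 0], [0, 0, 0]]
    - [[0.09, 0.0047, 0], [0, 0, 0]]
    - [[0.09, 0.0047, 0], [0, 0, 0]]
    - [[0.09, 0.0047, 0], [0, 0, 0]]
    - [[0.09, 0.0047, 0], [0, 0, 0]]
    - [[0.09, 0.0047, 0], [0, 0, 0]]
    - [[0.09, 0.0047, 0], [0, 0, 0]]

```text
time_s: 49.35
ee_pos: [473.8, 190.5, 193.7]
ee_rot: [-179.8, 0.1, 90.0]
force: [1.6, -0.2, -0.5]
gripper_width: 61.3
gripper_force: 12.0
```

Request:
send_rows:
  deltas:
    - [[0.059, 0.0047, 0], [0, 0, 0]]
    - [[0.03, 0, 0], [0, 0, 0]]
    - [[0, 0, 0], [0, 0, 0]]
    - [[0, 0, 0.03], [0, 0, 0]]
    - [[0, 0, 0.03], [0, 0, 0]]
    - [[0, 0, 0.02], [0, 0, 0]]
    - [[0, 0, 0], [0, 0, 0]]
    - [[0, 0, 0], [0, 0, 0]]

```text
time_s: 50.15
ee_pos: [477.7, 232.7, 156.0]
ee_rot: [-180.0, 0.0, 89.9]
force: [-0.4, 0.8, -0.9]
gripper_width: 61.0
gripper_force: 12.0
```

```bash
python3 - <<'E'
from h import *
np.set_printoptions(precision=1,suppress=True)
print(state()['ee_pos'])
T=[]
for k,(l,t) in (('scene',(275,185)),('side',(135,60))):
    f=grab_frame(k)[:,:,::-1].copy();c=calibration(k)
    cv2.imwrite(f'pics/d_{k}.png',f)
    for n,p in(('funnel',[477.5,233.5,118]),('decanter',[477.5,233.5,0])):
        for d in trace(k,n)[:2]: print(k,n,round(d['p'],2),box(d),box(d)-edges(c,n,p))
    T.append(cv2.resize(f[t:t+120,l:l+110],None,fx=3.6,fy=3.6,interpolation=cv2.INTER_CUBIC))
cv2.imwrite('pics/d.png',np.hstack(T))
E
```

```text
[477.7 232.7 156. ]
scene funnel 0.77 [244.  104.8 263.6 125.6] [ -83.  -119.2  -97.2 -132.2]
scene funnel 0.55 [336.4 222.4 360.5 257.9] [ 9.4 -1.6 -0.3  0.1]
scene decanter 0.76 [310.8 255.4 357.7 299.7] [ 0.5 12.7  0.7  4.6]
side funnel 0.85 [217.4 260.5 246.  296.9] [ 43.4 168.7  48.8 181.1]
side funnel 0.65 [337.3 289.7 376.6 331.6] [163.3 197.9 179.4 215.8]
side decanter 0.75 [174.8 110.1 204.6 159.5] [ 1.8 -1.7 -2.5  7.8]
```

View pics/d.png

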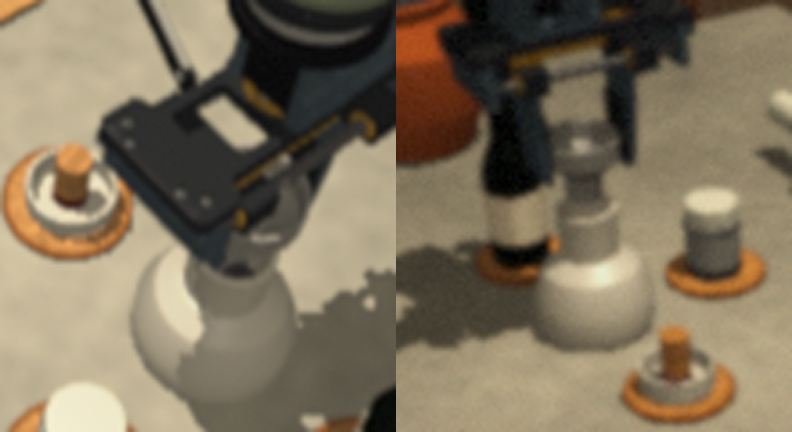

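The funnel hangs over the mouth: spout at about (237,268) in the left crop, and within about 1 px of the neck axis in the right. Dish with cork, lamp and bottle all look right. Lower it, watching the force.

Request:
send_rows:
  deltas:
    - [[0, 0, 0.01], [0, 0, 0]]
    - [[0, 0, 0.01], [0, 0, 0]]
    - [[0, 0, 0.01], [0, 0, 0]]
    - [[0, 0, 0], [0, 0, 0]]
    - [[0, 0, 0], [0, 0, 0]]

```text
time_s: 50.95
ee_pos: [477.4, 233.5, 140.7]
ee_rot: [-180.0, 0.0, 90.0]
force: [-0.1, -0.1, -0.7]
gripper_width: 60.8
gripper_force: 12.0
```

Request:
send_rows:
  deltas:
    - [[0, 0, 0.008], [0, 0, 0]]
    - [[0, 0, 0.008], [0, 0, 0]]
    - [[0, 0, 0.004], [0, 0, 0]]
    - [[0, 0, 0], [0, 0, 0]]
    - [[0, 0, 0], [0, 0, 0]]

```text
time_s: 51.45
ee_pos: [477.5, 233.5, 130.9]
ee_rot: [-180.0, -0.0, 90.0]
force: [-0.2, 0.0, -0.9]
gripper_width: 60.9
gripper_force: 12.0
```

Request:
send_rows:
  deltas:
    - [[0, 0, 0.003], [0, 0, 0]]
    - [[0, 0, 0], [0, 0, 0]]
    - [[0, 0, 0], [0, 0, 0]]

```text
time_s: 51.75
ee_pos: [477.5, 233.4, 129.5]
ee_rot: [180.0, 0.0, 90.0]
force: [0.4, -0.3, -1.3]
gripper_width: 61.3
gripper_force: 12.0
```

Bottom is about 91.5, inside the mouth with no contact. I'll keep stepping down.

Request:
send_rows:
  deltas:
    - [[0, 0, 0.003], [0, 0, 0]]
    - [[0, 0, 0], [0, 0, 0]]
    - [[0, 0, 0], [0, 0, 0]]

```text
time_s: 52.05
ee_pos: [477.4, 233.2, 128.0]
ee_rot: [-180.0, 0.0, 90.0]
force: [-1.5, -2.2, 1.4]
gripper_width: 61.1
gripper_force: 12.0
```

Request:
send_rows:
  deltas:
    - [[0, 0, 0.003], [0, 0, 0]]
    - [[0, 0, 0], [0, 0, 0]]
    - [[0, 0, 0], [0, 0, 0]]

```text
time_s: 52.35
ee_pos: [477.3, 233.0, 126.9]
ee_rot: [-180.0, 0.1, 90.0]
force: [-1.4, -4.2, 4.2]
gripper_width: 61.3
gripper_force: 12.0
```

Request:
send_rows:
  deltas:
    - [[0, 0, 0.003], [0, 0, 0]]
    - [[0, 0, 0], [0, 0, 0]]
    - [[0, 0, 0], [0, 0, 0]]

```text
time_s: 52.65
ee_pos: [477.3, 232.9, 126.3]
ee_rot: [180.0, 0.0, 90.0]
force: [-4.9, -4.9, 10.3]
gripper_width: 60.9
gripper_force: 12.0
```

The force pushes toward -x, -y, so I'll ease 2 mm that way and watch.

Request:
send_rows:
  deltas:
    - [[-0.002, -0.0015, -0.002], [0, 0, 0]]
    - [[-0.002, -0.0015, 0], [0, 0, 0]]
    - [[0, 0, 0], [0, 0, 0]]
    - [[0, 0, 0], [0, 0, 0]]

```text
time_s: 53.05
ee_pos: [477.1, 232.4, 126.5]
ee_rot: [179.9, -0.1, 90.0]
force: [1.0, 1.9, 3.8]
gripper_width: 61.0
gripper_force: 12.0
```

Request:
send_rows:
  deltas:
    - [[0, 0, 0.003], [0, 0, 0]]
    - [[0, 0, 0], [0, 0, 0]]
    - [[0, 0, 0], [0, 0, 0]]

```text
time_s: 53.35
ee_pos: [477.1, 232.3, 126.1]
ee_rot: [179.8, -0.1, 90.0]
force: [-1.2, 0.4, 11.0]
gripper_width: 61.5
gripper_force: 12.0
```

Request:
send_rows:
  deltas:
    - [[0, 0, 0.002], [0, 0, 0]]
    - [[0, 0, 0], [0, 0, 0]]
    - [[0, 0, 0], [0, 0, 0]]

```text
time_s: 53.65
ee_pos: [477.1, 232.3, 125.7]
ee_rot: [179.8, -0.1, 90.0]
force: [-0.7, 0.0, 15.2]
gripper_width: 61.3
gripper_force: 12.0
```

The lateral force is balanced and the spout end is at about 88, so it's seated. Release, rise and inspect.

Request:
send_rows:
  deltas:
    - [[0, 0, -0.004], [0, 0, 0]]
    - [[0, 0, 0], [0, 0, 0]]
    - [[0, 0, 0], [0, 0, 0]]

```text
time_s: 53.95
ee_pos: [477.0, 232.1, 126.1]
ee_rot: [179.9, -0.1, 90.0]
force: [1.8, 0.3, 7.1]
gripper_width: 60.8
gripper_force: 12.0
```

Request:
send_rows:
  deltas:
    - [[0, 0, 0], [0, 0, 0]]
    - [[0, 0, 0], [0, 0, 0]]
    - [[0, 0, 0], [0, 0, 0]]
    - [[0, 0, 0], [0, 0, 0]]
    - [[0, 0, 0], [0, 0, 0]]
    - [[0, 0, 0], [0, 0, 0]]
  grip: 0

```text
time_s: 54.55
ee_pos: [475.9, 231.4, 125.3]
ee_rot: [-180.0, 0.0, 90.0]
force: [0.2, -0.1, 0.3]
gripper_width: 91.3
gripper_force: 0.0
```

Request:
send_rows:
  deltas:
    - [[0, 0, -0.02], [0, 0, 0]]
    - [[0, 0, -0.05], [0, 0, 0]]
    - [[0, 0, -0.09], [0, 0, 0]]
    - [[0, 0, -0.09], [0, 0, 0]]
    - [[0, 0, -0.09], [0, 0, 0]]
    - [[0, 0, -0.05], [0, 0, 0]]
    - [[-0.06, -0.02, 0], [0, 0, 0]]
    - [[-0.06, -0.02, 0], [0, 0, 0]]
    - [[0, 0, 0], [0, 0, 0]]
    - [[0, 0, 0], [0, 0, 0]]

```text
time_s: 55.55
ee_pos: [456.0, 171.4, 321.4]
ee_rot: [179.9, -0.1, 89.9]
force: [0.1, 0.4, 0.6]
gripper_width: 91.1
gripper_force: 0.0
```

```bash
python3 - <<'E'
from h import *
np.set_printoptions(precision=1,suppress=True)
print(state()['ee_pos'])
T=[]
Q={'funnel':[477,232.5,88],'bottle':[466,366,5],'lamp':[601.5,252.5,5],'dish':[485,105.3,5],'cork':[485,105.3,10],'glass':[585,-121.5,8]}
for k,(l,t) in (('scene',(255,185)),('side',(135,60)),('wrist',(170,0))):
    f=grab_frame(k)[:,:,::-1].copy();c=calibration(k)
    cv2.imwrite(f'pics/e_{k}.png',f)
    if k!='wrist':
      for n,p in Q.items():
        L=trace(k,n);e=edges(c,n,p)
        if L: d=min(L,key=lambda d:abs(box(d)-e).sum()); print(k,n,round(d['p'],2),box(d)-e)
    T.append(cv2.resize(f[t:t+170,l:l+160],None,fx=1.65,fy=1.65,interpolation=cv2.INTER_CUBIC))
cv2.imwrite('pics/e.png',np.hstack(T))
E
```

```text
[456.  171.4 321.4]
scene funnel 0.92 [-0.5 -1.  -3.6 -2.7]
scene bottle 0.7 [ 1.4 -0.9  2.3  0.5]
scene lamp 0.65 [ 3.2  3.2 -2.4 -0.6]
scene dish 0.62 [ 2.5  1.4  2.5 -0.1]
scene cork 0.45 [-1.6  2.3  1.9  0.4]
scene glass 0.72 [ 2.4  5.5 -1.5  0.7]
side funnel 0.54 [ 1.1 -1.2 -0.  -3.9]
side bottle 0.97 [ 0.   0.9 -1.9 -1.5]
side cork 0.52 [-0.7  1.1 -0.1 -2.7]
```

View pics/e.png

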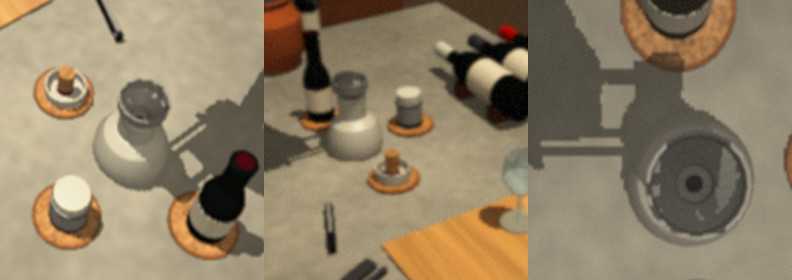

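The funnel sits upright in the mouth at (143,103) in the left crop and (696,183) in the right. Bottle, lamp, and dish with cork stand centred on their coasters, the glass hasn't moved, and the arm is clear. Handing in.

```bash
python3 -c "
from workcell import *
print(job_done())"
```

```text
the job is handed in; nothing more can be done
None
```

The decanting setup is complete and handed in at about 56 s: bottle, lamp and dish (with cork) stand centred on their coasters, the funnel is seated in the decanter's mouth, and the glass was not touched; no verdict was returned.

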